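# Fit the thermocouple in the test kiln's lid

## Robot

A 6-joint arm with a two-finger parallel gripper is mounted at the origin on the work surface. World frame = base frame: x ahead of the robot, y to its left, z up, the work surface at z = 0. Lengths are in m, angles in rad, forces in N, time in s.
With the tool pointing down it reaches from about 0.25 to 0.775 m from the base axis. Payload 8.9 kg.
Tool frame: the origin (TCP) lies on the mounting face of the last link; the fingertips stand 173 mm ahead of it and the grasp point (between the pads) lies 155 mm ahead of it; z points along the fingers, y is the line along which they close (so a half turn about z gives the same grasp; the last joint's range is limited). The gripper opens to 85 mm and grips with 20 to 120 N. Pads are 22 mm wide; open, the fingers measure 114 mm over their backs; the gripper's body (76 mm by 85 mm) begins 54 mm behind the grasp point. The pads swing forward as they close: fully open they stand 13 mm farther back than shut.
Start: joints at [-1.435, 0.291, -0.153, 1.127, 0, 1.431], TCP at [0.142, -0.505, 0.405] pointing down, gripper open.
Joint ranges: [-2.52, 2.52], [-0.91, 1.74], [-1.3, 1.37], [-1.96, 2.02], [-1.52, 1.47], [-3.14, 3.14]. Speed limits (rad/s): [2.22, 2.22, 2.79, 3.14, 3.14, 3.14].

## Interface

Orientations are given as [roll, pitch, yaw] about the fixed x, y, z axes, in that order (R = Rz(yaw) Ry(pitch) Rx(roll)).
In Python, from workcell import observe, capture, calibration, hand_in gives the robot as it stands.
- The arm moves only by the shell command python3 -m pendant 'ROWS' [FORCE]. ROWS is a JSON object of lists of equal length, an entry for each row: "translation": the shift along the tool's x, y, z in cm, a list of three; "twist": the turn, a rotation vector about the tool's x, y, z in degrees, a list of three; "gripper": the opening, from 0 (shut) to 1 (fully open). A call has 1 to 12 rows; each row shifts and turns the commanded pose from where the row before left it, along the tool's axes as they then stand; what a row does not reach is not made up. A row lasts 1/8 s, in which the tool goes at most 62.5 mm and 10.7 degrees, less where a joint would pass 70% of its speed; a pose out of reach is approached as far as the arm can. A call is refused whole if a number of a shift passes 6.25 or a number of a turn 10.7, either way. A call with a gripper value outside its range is refused whole. The fingers move at their own pace and stop on an object; FORCE is the grip in N (left out, the last holds). Time passes only in rows, so rows that do not move let the fingers close. It gives the time, the measured TCP pose, the force, the opening and the grip force at its end, in the units of the state.
- observe(): the state, without advancing time (a new reading comes with each control period).
- capture(name): name is "scene" or "top" or "wrist"; returns the picture (384x512x3 uint8, red, green, blue); there is no depth.
- calibration(name): a dict with "intrinsics" (3x3 intrinsics, pixels), "k1" (the pictures are not rectified: a ray, as slopes to the right and down, at radius r is drawn at 1 + k1 r^2 times it, then the intrinsics apply), "xyz" and "attitude" of the camera in the world. Camera axes: x right, y down, z forward; pixel columns grow to the right and rows downward; lengths in m; the calibration is good to about 2 mm. A picture is of the moment at which its call begins: read the wrist's pose just before it. calibration takes no time and is no camera call; for the wrist camera it gives the pose at the moment of the call.
- hand_in(): hands the job in; it is judged then, once.
The state is a dict: "time_s": time; "joint_positions": joint angles; "joint_vel": joint speeds; "joint_torque": joint torques, N m; "position": TCP position; "tcp_rot": TCP orientation; "wrist_force": force on the tool from outside, world axes, zero at the start; "ft_torque": the same for the moment, N m; "grip_width": opening from 0.0 (shut) to 1.0 (fully open); "gripper_force": force on a finger pad.
Only numpy, scipy, OpenCV 4.12 (cv2) and the standard library are available. Lean on these libraries where they do the work, as an engineer would, in place of code of your own. Each camera call takes 0.05 s, during which the arm holds its last target. There are 200 camera calls.

## Task

Fit the thermocouple in the little test kiln: lower its ceramic sheath through the steel port bush on the kiln lid until the flange sits flat on the bush, keeping hold of it all the way down, for a dropped or rammed sheath breaks, then let go and leave it standing there. It is parked with its head on the bench and the sheath leaning tip-up in the slot of a kiln prop, so one grasp will hardly bring the tip round: it can be laid on the bench and taken again another way. Do not disturb the cups, the bowl or the short spare prop.

Things in the scene. Friction and masses are not known exactly. Their poses are not given: they have to be found in the camera images.
- thermocouple: thermocouple, rigid, about 130 g, centre of mass at z +15 mm. Along its z axis: white ceramic sheath 10 mm across, z -105 to 0, round-ended; steel flange 36 mm across, z 0 to 6; neck 14 mm across, z 6 to 30 (20 mm hexagon at 22 to 30); aluminium head block, 36 x 36 mm in section, z 30 to 70. Origin on the axis at the flange's seating face; z points from tip to head, so it is up when fitted
- thermocouple_head (a point): centre of the head block, on the axis, 50 mm above the flange's seating face, same axes. A steel cable gland 14 mm across stands 12 mm out of the head's +x face; the +y and -y faces are plain and flat. At the start the head rests by an edge on the bench, gland side up. Laid on its -x face the thermocouple lies level and still on head and flange rim, its axis 18 mm above the bench
- thermocouple_tip (a point): end of the sheath's round tip, on the axis, 105 mm from the flange's seating face. At the start it points up: the sheath rises at about 30 degrees from the head to the tip, which is about 100 mm above the bench
- kiln: fixed square test kiln, pale firebrick in a steel jacket, 193 x 193 mm, lid top 154 mm above the bench; origin on the bench under its centre; front (control strip, knob, lid handle 30 mm out) at its -x. On the lid are the port bush and a pale ceramic vent bung, 30 mm across, 20 mm tall, at kiln x +55, y -50 mm, which stays; nothing else rises above the lid
- kiln_port (a point): centre of the round opening at the top face of the steel port bush on the lid, 164 mm above the bench, at kiln x -15, y +20 mm; axes as the kiln's. The bush is a ring 52 mm across and 10 mm tall, its mouth a cone 26 mm across narrowing to 15 mm; below is a 16 mm hole through the lid and the kiln's chamber, hollow down to 47 mm above the bench. The fitted flange rests on the bush's flat rim
- prop: the taller kiln prop: loose pale refractory block 30 (x) x 40 (y) x 75 mm tall, 200 g, with a slot 14 mm wide and 13 mm deep along its x across the top. The sheath rests in it, the head on the bench on the prop's -x side, flange about 45 mm from the prop's centre. Origin at the centre of its underside. It may be shifted
- short_prop: spare kiln prop of the same shape, 30 x 40 x 50 mm tall, loose, behind the taller one; origin at the centre of its underside; a bystander
- cup_mid: unglazed beaker upside down (its mouth on the bench), solid to the touch, pink below and white above, 80 mm across at the bench, 56 mm at the top, 100 mm tall; origin at the centre of its underside; a bystander
- cup_side: unglazed beaker upside down (its mouth on the bench), solid to the touch, pink below and white above, 80 mm across at the bench, 56 mm at the top, 85 mm tall; origin at the centre of its underside; a bystander
- bowl: white porcelain bowl, 110 mm across, 60 mm tall; origin at the centre of its underside; a bystander
Mind the look-alikes: they are no part of the job. What is shaped like the thermocouple but yellow is not meant.

How it is judged:
By the outcome, as a careful person would: the job done as asked, in the order asked, and still so for the second after the job is handed in, with the robot touching nothing.
It also fails if it takes over 64 s, if anything falls off the work surface, if the arm or the gripper's body presses on something with over 40 N, if the wrist force passes 120 N, or if a joint passes its speed limit or range.

## Working session

There is one attempt and no reset: what is moved stays moved. The work goes in short steps, Python scripts to look and compute and a shell command to move; the robot and the scene stay as the last step left them, time stands still between calls to the robot, and variables do not carry over. Pictures are saved under pics/ and viewed, at most 10 in all, crops included, and the job is handed in when it is done.

```bash
ls; mkdir -p pics
python3 - <<'E'
from workcell import *
import cv2,numpy as np
for n in("scene","top"):
    c=calibration(n);print(n,{k:np.round(v,4).tolist() for k,v in c.items()})
    cv2.imwrite(f"pics/{n}0.png",capture(n)[...,::-1])
print(observe())
E
```

```text
pics
scene {'intrinsics': [[484.605, 0.0, 248.1561], [0.0, 484.605, 194.8187], [0.0, 0.0, 1.0]], 'k1': -0.0118, 'xyz': [1.4018, -0.1157, 1.2626], 'attitude': [-2.4842, 0.0096, 1.4228]}
top {'intrinsics': [[427.545, 0.0, 255.2973], [0.0, 427.545, 202.1518], [0.0, 0.0, 1.0]], 'k1': -0.0976, 'xyz': [0.3052, 0.0024, 1.5941], 'attitude': [-3.0043, -0.0039, -1.5963]}
{'time_s': 0.1, 'joint_positions': array([-1.43528014e+00,  2.91210292e-01, -1.54002815e-01,  1.12667675e+00,
        2.97369150e-05,  1.43148692e+00]), 'joint_vel': array([ 0.0001722 , -0.00259704,  0.00197412, -0.00239954, -0.00055943,
       -0.00252962]), 'joint_torque': array([ 1.49729221e-03, -5.37977886e+01,  3.31918037e+01,  9.28197114e-03,
       -1.83224297e-04, -1.24608803e-07]), 'position': array([ 0.1424544 , -0.50512923,  0.40421464]), 'tcp_rot': array([-3.14051385e+00, -1.81295177e-04,  2.74825479e-01]), 'wrist_force': array([ 0.47140564, -0.09614043, -1.04120258]), 'ft_torque': array([-0.02262402, -0.00477683, -0.0399102 ]), 'gripper_force': 0.0, 'grip_width': 0.9995794326384647}
```

View pics/scene0.png

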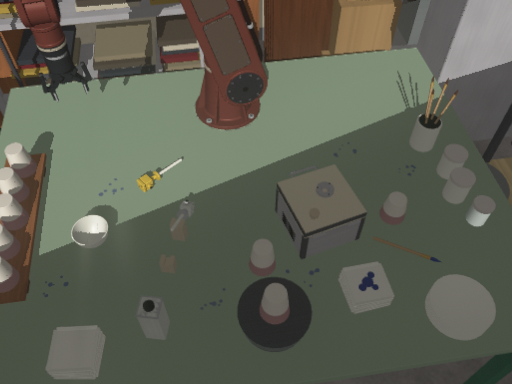

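View pics/top0.png

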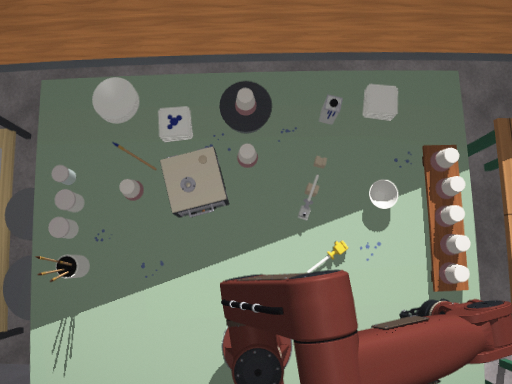

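Scene: kiln near (320,210) with its bush at (325,189) and bung at (314,213). The thermocouple runs from its head at about (187,208) and leans in the prop at (179,230). The short prop is at (168,263), and the yellow decoy at (150,182) is not meant. Top: head (305,212), tip (316,178), short prop (321,160), bush (188,184), bung (203,160), bowl (383,194), cup (247,155).

```bash
cat > h.py <<'E'
import numpy as np,cv2
from scipy.spatial.transform import Rotation as R
from workcell import *
def rot(a): return R.from_euler('xyz',a).as_matrix()
def ray(c,px):
    p=cv2.undistortPoints(np.array([[px]],float),np.array(c["intrinsics"]),np.array([c["k1"],0,0,0.]))[0,0]
    d=rot(c["attitude"])@np.array([p[0],p[1],1.]);return np.array(c["xyz"]),d/np.linalg.norm(d)
def plane(c,px,z):
    o,d=ray(c,px);return o+d*(z-o[2])/d[2]
def proj(c,P):
    q=rot(c["attitude"]).T@(np.array(P)-c["xyz"]);u=q[:2]/q[2];u=u*(1+c["k1"]*(u@u));K=np.array(c["intrinsics"])
    return K[:2,:2]@u+K[:2,2]
def tri(l):  # [(cal,px),...]
    A=np.zeros((3,3));b=np.zeros(3);rs=[ray(*i) for i in l]
    for o,d in rs:
        M=np.eye(3)-np.outer(d,d);A+=M;b+=M@o
    P=np.linalg.solve(A,b);return P,[float(np.linalg.norm((np.eye(3)-np.outer(d,d))@(P-o))) for o,d in rs]
E
python3 - <<'E'
from h import *
np.set_printoptions(precision=4,suppress=True)
s,t=calibration("scene"),calibration("top")
for n,a,b in(("bush",(325,189),(188,184)),("bung",(314,213),(203,160)),("head",(187,208),(305,212)),("cup_mid",(263,244),(247,149)),("bowl",(90,232),(383,194)),("short",(168,263),(321,160))):
    print(n,*tri([(s,a),(t,b)]))
print(plane(t,(316,178),.1),plane(t,(305,212),.035))
a=cv2.imread("pics/scene0.png")[185:285,130:230];b=cv2.imread("pics/top0.png")[140:240,265:365]
cv2.imwrite("pics/crop0.png",np.hstack([cv2.resize(i,(400,400),interpolation=cv2.INTER_CUBIC) for i in(a,b)]))
E
```

```text
bush [0.5717 0.2211 0.1598] [0.0013215390465328857, 0.0013215390465328406]
bung [0.6532 0.1687 0.1643] [0.0014478396407048265, 0.0014478396407048134]
head [ 0.4801 -0.1885  0.0294] [0.0031351777381611514, 0.0031351777381612073]
cup_mid [0.7011 0.0176 0.1156] [0.0016057124002211679, 0.0016057124002211336]
bowl [ 0.5374 -0.4811  0.0465] [0.0012970176401492584, 0.0012970176401491604]
short [ 0.6735 -0.2563  0.0359] [0.0028792501891793383, 0.0028792501891792507]
[ 0.5929 -0.2273  0.1   ] [ 0.4793 -0.191   0.035 ]
```

View pics/crop0.png

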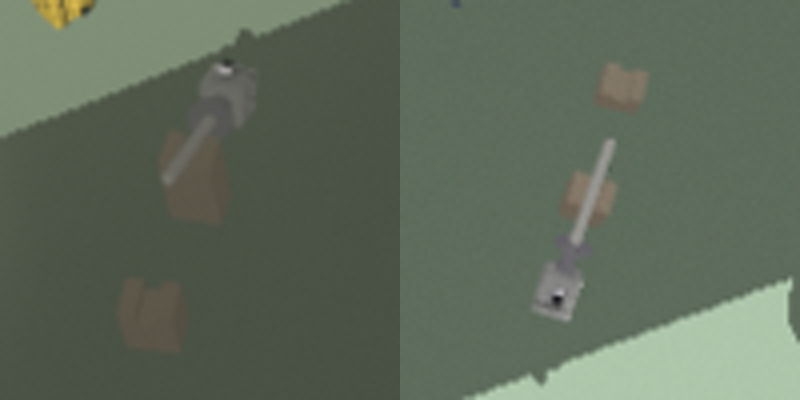

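Left half of the crop (scene): tip at crop (167,182), flange (212,118), gland on top at (228,67). Right half (top): tip (611,140), flange (573,248), head (557,290). The axis yaw is about -18°.

I'll approach with the fingers tilted forward so that a half roll of the wrist brings the tip straight down. Next I move closer, log states to learn the arm's kinematics, and look with the wrist camera.

```bash
cat > log.py <<'E'
from h import *
import json
s=observe();json.dump([s["joint_positions"].tolist(),s["position"].tolist(),s["tcp_rot"].tolist()],open("log.jsonl","a"));open("log.jsonl","a").write("\n")
M=rot(s["tcp_rot"]);np.set_printoptions(precision=3,suppress=True)
print("t",round(s["time_s"],2),"j",s["joint_positions"],"p",s["position"],"toolx",M[:,0],"z",M[:,2],"F",s["wrist_force"],"g",round(s["grip_width"],3),s["gripper_force"])
E
python3 log.py
python3 -m pendant '{"translation":[[0,0,0],[0,0,0],[0,0,0],[0,0,0],[1,-5.8,0],[1,-5.8,0],[1,-5.8,0],[1,-5.8,0],[1,-5.8,0],[1,-5.8,0],[1,-5.8,0],[0,0,0]],"twist":[[0,0,8.4],[0,0,8.4],[0,0,8.4],[0,0,8.4],[0,0,0],[0,0,0],[0,0,0],[0,0,0],[0,0,0],[0,0,0],[0,0,0],[0,0,0]],"gripper":[1,1,1,1,1,1,1,1,1,1,1,1]}' ; python3 log.py
python3 - <<'E'
from h import *
s=observe();c=calibration("wrist");np.set_printoptions(precision=3,suppress=True)
M=rot(s["tcp_rot"]);print(M.T@(c["xyz"]-s["position"]),M.T@rot(c["attitude"]),c["intrinsics"],c["k1"])
cv2.imwrite("pics/w1.png",capture("wrist")[...,::-1]);import pickle;pickle.dump(c,open("w1.pkl","wb"))
for P in((.48,-.19,.0256),(.60,-.23,.1)):print(proj(c,P))
E
```

```text
t 0.1 j [-1.435  0.291 -0.154  1.127  0.     1.431] p [ 0.142 -0.505  0.404] toolx [0.962 0.271 0.   ] z [-0.     0.001 -1.   ] F [ 0.471 -0.096 -1.041] g 1.0 0.0
time_s: 1.6
position: [0.3346, -0.1368, 0.4046]
tcp_rot: [-3.141, 0.0, -0.304]
wrist_force: [0.4, 0.4, -0.2]
grip_width: 0.999
gripper_force: 0.0
t 1.6 j [-0.592 -0.025 -0.526  1.07   0.001  2.854] p [ 0.335 -0.137  0.405] toolx [ 0.954 -0.299 -0.   ] z [ 0.     0.001 -1.   ] F [ 0.395  0.375 -0.202] g 0.999 0.0
[0.085 0.002 0.03 ] [[ 0.    -0.945 -0.328]
 [ 1.     0.    -0.   ]
 [ 0.001 -0.328  0.945]] [[278.784   0.    253.584]
 [  0.    278.784 192.58 ]
 [  0.      0.      1.   ]] -0.006348766718235076
[258.887  28.668]
[ 264.842 -196.702]
```

```bash
python3 -m pendant '{"translation":[[0,0,0],[0,0,0],[0,0,0],[0,0,0],[0,0,0],[0,0,0]],"twist":[[0,10.4,0],[0,10.4,0],[0,10.4,0],[0,10.4,0],[0,10.4,0],[0,0,0]],"gripper":[1,1,1,1,1,1]}';python3 log.py
python3 - <<'E'
from h import *
import pickle
c=calibration("wrist");cv2.imwrite("pics/w2.png",capture("wrist")[...,::-1]);pickle.dump(c,open("w2.pkl","wb"))
cv2.imwrite("pics/w12.png",np.hstack([cv2.resize(cv2.imread(f"pics/w{i}.png"),(400,300),interpolation=cv2.INTER_AREA) for i in(1,2)]))
for P in((.48,-.19,.0256),(.60,-.23,.1)):print(proj(c,P))
E
```

```text
time_s: 2.4
position: [0.3319, -0.1406, 0.4033]
tcp_rot: [3.141, -0.905, -0.315]
wrist_force: [-0.1, 0.3, -1.6]
grip_width: 1.003
gripper_force: 0.0
t 2.4 j [-0.748 -0.399 -1.072  0.04   0.336  2.864] p [ 0.332 -0.141  0.403] toolx [ 0.587 -0.191  0.787] z [ 0.748 -0.244 -0.617] F [-0.126  0.311 -1.591] g 1.003 0.0
[253.10037721 305.89833541]
[253.65240603 204.09586376]
```

View pics/w12.png

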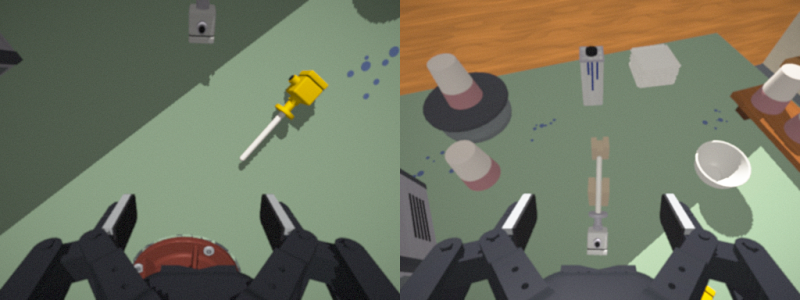

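Left (w1, tool down): the head and gland are seen at full-res about (259,28), and the decoy stays at right. Right (w2, tilted): the thermocouple is lined up under the fingers, tip about (253,201), head about (252,307). I'll zoom in on w2 for feature pixels and fit the arm kinematics.

Run:
```python
from h import *
a=cv2.imread("pics/w2.png")[180:340,203:303];b=cv2.imread("pics/w1.png")[0:80,210:310]
cv2.imwrite("pics/w2c.png",np.hstack([cv2.resize(a,(375,600),interpolation=cv2.INTER_CUBIC),cv2.copyMakeBorder(cv2.resize(b,(375,300),interpolation=cv2.INTER_CUBIC),0,300,0,0,cv2.BORDER_CONSTANT)]))
import json
from scipy.optimize import least_squares
D=[json.loads(l) for l in open("log.jsonl")]
def fk(p,q):
    L1,L2,h,lat,d5,d6,c=p;j1,j2,j3,j4,j5,j6=q
    f=j2-j3+c;ph=j2-j3+j4
    rad=np.array([np.cos(j1),np.sin(j1),0]);l=np.array([-np.sin(j1),np.cos(j1),0]);z=np.array([0,0,1.])
    a=np.cos(ph)*rad-np.sin(ph)*z;n=np.sin(ph)*rad+np.cos(ph)*z
    t=np.cos(j5)*a+np.sin(j5)*l
    return L1*(np.sin(j2)*rad+np.cos(j2)*z)+L2*(np.cos(f)*rad-np.sin(f)*z)+h*z+lat*l+d5*n+d6*t,t
for q,p,r in D: print(fk([.4,.4,.1,.1,.1,.1,0],q)[1],rot(r)[:,2])
r=least_squares(lambda p:np.r_[np.concatenate([fk(p,q)[0]-np.array(x) for q,x,_ in D])*1e3,(p-[.4,.4,.15,.1,.1,.1,0])*.01],[.4,.4,.15,.1,.1,.1,0])
print(r.x,r.fun[:9])
```

```text
[-1.18273193e-04  1.08751896e-03 -9.99999402e-01] [-1.18273193e-04  1.08751896e-03 -9.99999402e-01]
[ 6.20170859e-05  8.80572586e-04 -9.99999610e-01] [ 6.20170859e-05  8.80572586e-04 -9.99999610e-01]
[ 0.74786418 -0.24404495 -0.61736636] [ 0.74786418 -0.24404495 -0.61736636]
[ 0.66495237  0.85534034 -0.89195975  0.07192547  0.06293033  0.15945206
 -1.70158179] [-1.17330114  1.39358001 -5.33317899  1.40418107 -2.10920498  5.87489489
  0.87636049  1.83573964 -0.54171603]
```

View pics/w2c.png

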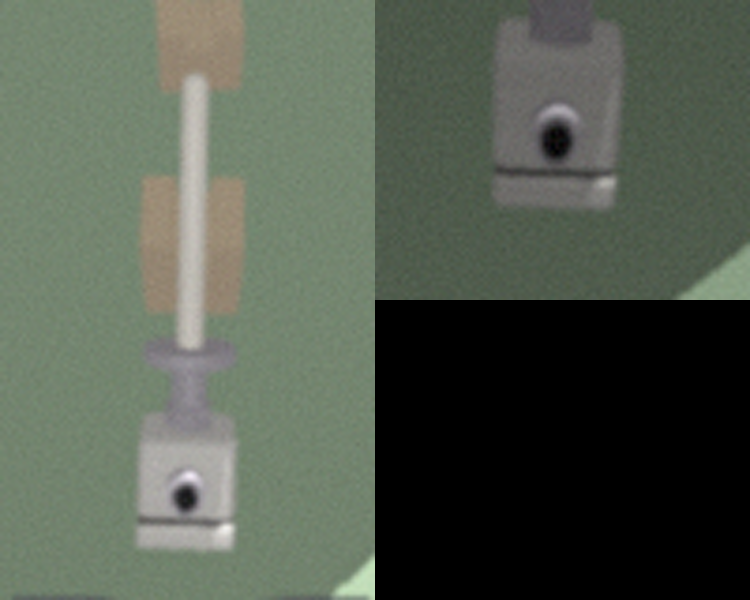

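w2 crop: tip at full-res (255,200), sheath/flange junction (253.7,272.8), gland end (252.6,312.5). In w1 the gland end is at (258.5,36.8).

Run:
```python
from h import *
import pickle
np.set_printoptions(precision=4,suppress=True)
w1,w2=[pickle.load(open(f"w{i}.pkl","rb")) for i in(1,2)];s,t=calibration("scene"),calibration("top")
g,e=tri([(w1,(258.5,36.8)),(w2,(252.6,312.5))]);print("gland wrist",g,e)
g4,e=tri([(w1,(258.5,36.8)),(w2,(252.6,312.5)),(t,(304.25,214.25)),(s,(186.75,201.5))]);print("gland4",g4,e)
tp,e=tri([(w2,(255,200)),(t,(317.75,175)),(s,(171.75,230.5))]);print("tip",tp,e)
f,e=tri([(w2,(253.7,272.8)),(t,(308.8,201))]);print("flange",f,e)
d=tp-f;print("len",np.linalg.norm(d),"elev",np.degrees(np.arcsin(d[2]/np.linalg.norm(d))),"az",np.degrees(np.arctan2(d[1],d[0])))
# axis from gland: head centre with elev e
for G in(g,g4):
    for el in(28,30,32):
        az=np.arctan2(tp[1]-G[1],tp[0]-G[0]);u=np.array([np.cos(az),np.sin(az),0]);E=np.radians(el)
        ax=np.cos(E)*u+np.array([0,0,np.sin(E)]);n=-np.sin(E)*u+np.array([0,0,np.cos(E)])
        c=G-.03*n;print(el,"head",c,"az",np.degrees(az),"pred tip",c+.155*ax)
o=observe();M=rot(o["tcp_rot"]);print("pads mid",o["position"]+.155*M[:,2])
```

```text
gland wrist [ 0.4651 -0.1844  0.069 ] [0.00023545603465103908, 0.00023545603465093465]
gland4 [ 0.4689 -0.1852  0.0479] [0.0005581685217870174, 0.0007464521016739894, 0.0013021262056122963, 0.0018984436336241695]
tip [ 0.6052 -0.233   0.0993] [0.0015320249004436366, 0.0018783279523692156, 0.0025051169233435092]
flange [ 0.5166 -0.2033  0.0567] [0.000504423626654748, 0.0005044236266547393]
len 0.10268031681583294 elev 24.5037669865558 az -18.517742245244808
28 head [ 0.4784 -0.189   0.0425] az -19.11187974833954 pred tip [ 0.6077 -0.2338  0.1153]
30 head [ 0.4793 -0.1893  0.043 ] az -19.11187974833954 pred tip [ 0.6061 -0.2333  0.1205]
32 head [ 0.4801 -0.1896  0.0436] az -19.11187974833954 pred tip [ 0.6043 -0.2327  0.1257]
28 head [ 0.4822 -0.1899  0.0214] az -19.311920025481207 pred tip [ 0.6114 -0.2351  0.0942]
30 head [ 0.4831 -0.1902  0.0219] az -19.311920025481207 pred tip [ 0.6098 -0.2346  0.0994]
32 head [ 0.4839 -0.1905  0.0224] az -19.311920025481207 pred tip [ 0.608  -0.2339  0.1046]
pads mid [ 0.4481 -0.1786  0.3078]
```

Estimates: head centre about (0.481,-0.190,0.025), tip about (0.606,-0.233,0.099), axis azimuth about -19°. These agree with the geometry given. Going to a pre-grasp 9 cm back along the tool axis, then re-measuring from there.

```bash
python3 -m pendant '{"translation":[[-5,0,2.8],[-5,0,2.8],[-5,0,2.8],[-5,0,2.8],[0,0,0],[0,0,0]],"twist":[[-0.87,0,0.68],[0,0,0],[0,0,0],[0,0,0],[0,0,0],[0,0,0]],"gripper":[1,1,1,1,1,1]}';python3 log.py
python3 - <<'E'
from h import *
import pickle
c=calibration("wrist");im=capture("wrist")[...,::-1];cv2.imwrite("pics/w3.png",im);pickle.dump(c,open("w3.pkl","wb"))
for P in((.469,-.185,.048),(.4815,-.190,.0255),(.606,-.233,.099)):print(proj(c,P))
cv2.imwrite("pics/w3c.png",cv2.resize(im[90:384,130:380],(510,600),interpolation=cv2.INTER_CUBIC))
E
```

```text
time_s: 3.2
position: [0.3481, -0.1658, 0.2372]
tcp_rot: [-3.121, -0.822, -0.33]
wrist_force: [0.2, 0.7, 0.2]
grip_width: 1.001
gripper_force: 0.0
t 3.2 j [-0.768  0.156 -1.297 -0.648  0.335  2.831] p [ 0.348 -0.166  0.237] toolx [ 0.644 -0.221  0.733] z [ 0.7   -0.218 -0.681] F [0.168 0.693 0.187] g 1.001 0.0
[230.72439836 283.15336065]
[234.45678083 272.20125722]
[235.61365355 102.89141135]
```

View pics/w3c.png

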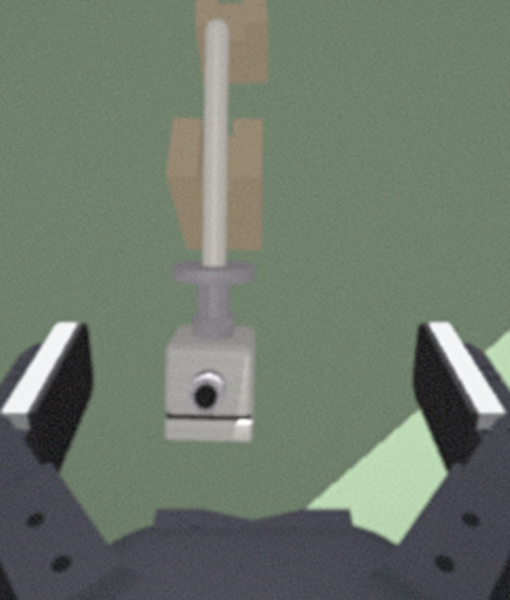

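w3 shows the thermocouple lined up between the open fingers (head at crop (210,385), sheath upward). The move stopped short because joint 3 is at its limit (-1.297), so this tilt isn't reachable low down. I'll fit the kinematics to find which tilts are.

```bash
cat > kin.py <<'E'
from h import *
import json
def basis(q):
    j1,j2,j3,j4,j5,j6=q;f=j2-j3;ph=f+j4
    rad=np.array([np.cos(j1),np.sin(j1),0]);l=np.array([-np.sin(j1),np.cos(j1),0]);z=np.array([0,0,1.])
    a=np.cos(ph)*rad-np.sin(ph)*z;n=np.sin(ph)*rad+np.cos(ph)*z;t=np.cos(j5)*a+np.sin(j5)*l
    return np.stack([np.sin(j2)*rad+np.cos(j2)*z,np.cos(f)*rad-np.sin(f)*z,z,l,n,t],1),t
def fit(verbose=0):
    D=[json.loads(l) for l in open("log.jsonl")]
    A=np.concatenate([basis(q)[0] for q,_,_ in D]);b=np.concatenate([x for _,x,_ in D])
    w=3e-3/.1;p0=np.array([.42,.40,.16,.07,0.05,.1])
    p=np.linalg.lstsq(np.r_[A,w*np.eye(6)],np.r_[b,w*p0],rcond=None)[0]
    if verbose: print(p,((A@p-b)*1e3).round(1))
    return p
def rotm(q):  # tool rotation; checked against data
    B,t=basis(q);j1=q[0];f=q[1]-q[2]+q[3]
    l=np.array([-np.sin(j1),np.cos(j1),0]);rad=np.array([np.cos(j1),np.sin(j1),0]);z=np.array([0,0,1.])
    a=np.cos(f)*rad-np.sin(f)*z;n=np.sin(f)*rad+np.cos(f)*z
    y0=-np.sin(q[4])*a+np.cos(q[4])*l;x0=-n   # j6=0: tool x = -n, y=z cross x
    R0=np.stack([x0,np.cross(t,x0),t],1);return R0@R.from_rotvec([0,0,q[5]]).as_matrix()
lo=np.array([-2.52,-.91,-1.3,-1.96,-1.52,-3.14]);hi=np.array([2.52,1.74,1.37,2.02,1.47,3.14])
def ik(p,pos,M,seeds=8):
    from scipy.optimize import least_squares
    best=None;rng=np.random.default_rng(0)
    s0=[json.loads(l)[0] for l in open("log.jsonl")][-1]
    for k in range(seeds):
        x0=np.clip(np.array(s0)+rng.normal(0,.7*(k>0),6),lo+.01,hi-.01)
        r=least_squares(lambda q:np.r_[(basis(q)[0]@p-pos)*10,(rotm(q)-M).ravel()],x0,bounds=(lo,hi))
        if best is None or r.cost<best.cost: best=r
    q=best.x;return q,np.linalg.norm(basis(q)[0]@p-pos)*1e3,np.degrees(np.linalg.norm(R.from_matrix(rotm(q).T@M).as_rotvec()))
E
python3 - <<'E'
from kin import *
np.set_printoptions(precision=3,suppress=True)
p=fit(1)
for l in open("log.jsonl"):
    q,x,r=json.loads(l);print(np.abs(rotm(q)-rot(r)).max())
H=np.array([.4815,-.190,.0255]);az=np.radians(-19)
u=np.array([np.cos(az),np.sin(az),0])
for al in(38,45,50,55,60,65,70,80,90):
    a=np.radians(al);z=np.cos(a)*u-np.array([0,0,np.sin(a)]);x=np.sin(a)*u+np.array([0,0,np.cos(a)])
    M=np.stack([x,np.cross(z,x),z],1);q,e,re=ik(p,H-.155*z,M);print(al,q,round(e,1),round(re,1))
E
```

```text
[ 0.557  0.437  0.365  0.046 -0.017  0.314] [-24.4 -20.4  -7.9 -16.7 -21.1  -7.   18.2  19.9  -4.   -6.   43.1  18.7]
3.3306690738754696e-16
3.1365968850005643e-16
2.220446049250313e-16
3.885780586188048e-16
38 [-0.8    0.992 -1.3   -1.493  0.37   2.811] 7.4 4.3
45 [-0.703  0.796 -1.262 -1.237  0.26   2.873] 0.0 0.0
50 [-0.651  0.608 -1.177 -0.887  0.203  2.893] 0.0 0.0
55 [-0.609  0.492 -1.088 -0.602  0.158  2.912] 0.0 0.0
60 [-0.575  0.426 -0.997 -0.363  0.121  2.93 ] 0.0 0.0
65 [-0.547  0.397 -0.904 -0.157  0.091  2.945] 0.0 0.0
70 [-0.525  0.393 -0.81   0.025  0.066  2.96 ] 0.0 0.0
80 [-0.49   0.435 -0.619  0.345  0.027  2.986] 0.0 0.0
90 [-0.465  0.52  -0.424  0.627  0.     3.009] 0.0 0.0
```

```bash
cat > kin2.py <<'E'
import kin
from kin import *
from scipy.optimize import least_squares
def pos(P,q):
    L1,L2,h,lat,d5,d6,c1,c2,a0=P;j1,j2,j3,j4,j5,j6=q;f=j2-j3+c2;ph=j2-j3+j4;g=j2+c1
    rad=np.array([np.cos(j1),np.sin(j1),0]);l=np.array([-np.sin(j1),np.cos(j1),0]);z=np.array([0,0,1.])
    a=np.cos(ph)*rad-np.sin(ph)*z;n=np.sin(ph)*rad+np.cos(ph)*z;t=np.cos(j5)*a+np.sin(j5)*l
    return L1*(np.sin(g)*rad+np.cos(g)*z)+L2*(np.cos(f)*rad-np.sin(f)*z)+h*z+lat*l+d5*n+d6*t+a0*rad
def fit(v=0):
    D=[json.loads(l) for l in open("log.jsonl")];best=None
    P0=np.array([.42,.40,.16,.07,0.05,.1,0,0,0]);W=np.array([.1,.1,.1,.05,.1,.05,.5,.5,.03])
    rng=np.random.default_rng(1)
    for k in range(30):
        r=least_squares(lambda P:np.r_[np.concatenate([pos(P,q)-np.array(x) for q,x,_ in D])/.002,(P-P0)/W],P0+W*rng.normal(size=9))
        if best is None or r.cost<best.cost: best=r
    if v: print("P",best.x,"cost",best.cost);print((best.fun[:-9]*2).round(1))
    return best.x
def ik(P,x,M,seeds=8):
    best=None;rng=np.random.default_rng(0);s0=[json.loads(l)[0] for l in open("log.jsonl")][-1]
    for k in range(seeds):
        x0=np.clip(np.array(s0)+rng.normal(0,.7*(k>0),6),lo+.01,hi-.01)
        r=least_squares(lambda q:np.r_[(pos(P,q)-x)*10,(rotm(q)-M).ravel()],x0,bounds=(lo,hi))
        if best is None or r.cost<best.cost: best=r
    q=best.x;return q,np.linalg.norm(pos(P,q)-x)*1e3,np.degrees(np.linalg.norm(R.from_matrix(rotm(q).T@M).as_rotvec()))
E
python3 - <<'E'
from kin2 import *
np.set_printoptions(precision=3,suppress=True)
P=fit(1)
H=np.array([.4815,-.190,.0255]);az=np.radians(-19);u=np.array([np.cos(az),np.sin(az),0])
for al in(40,45,50,55,60,70,80,90):
    a=np.radians(al);z=np.cos(a)*u-np.array([0,0,np.sin(a)]);x=np.sin(a)*u+np.array([0,0,np.cos(a)])
    M=np.stack([x,np.cross(z,x),z],1);q,e,re=ik(P,H-.155*z,M);print(al,q,round(e,1),round(re,1))
E
```

```text
P [ 0.439  0.339  0.264  0.065 -0.001  0.2    0.034 -0.22   0.041] cost 87.27899248164479
[ -9.4   8.2  -0.7   8.4 -15.4   3.3   0.3  10.8  -2.7   6.2   5.3  -0. ]
40 [-0.672  0.651 -1.3   -1.129  0.251  2.894] 12.5 5.3
45 [-0.659  0.601 -1.3   -1.074  0.228  2.902] 1.8 0.8
50 [-0.636  0.516 -1.236 -0.857  0.194  2.905] 0.0 0.0
55 [-0.612  0.455 -1.153 -0.63   0.159  2.91 ] 0.0 0.0
60 [-0.59   0.421 -1.066 -0.426  0.128  2.916] 0.0 0.0
70 [-0.553  0.416 -0.882 -0.069  0.075  2.933] 0.0 0.0
80 [-0.524  0.466 -0.689  0.244  0.033  2.952] 0.0 0.0
90 [-0.501  0.552 -0.489  0.529  0.     2.972] 0.0 0.0
```

```bash
sed -i 's/W=np.array.*$/W=np.array([.3,.3,.3,.3,.2,.3,1.5,1.5,.1])/; s/range(30)/range(80)/; s#/.002,(P-P0)/W\]#/.0005,(P-P0)/W]#; s/\*2).round/*.5).round/' kin2.py
python3 - <<'E'
from kin2 import *
np.set_printoptions(precision=3,suppress=True)
P=fit(1)
H=np.array([.4815,-.190,.0255]);az=np.radians(-19);u=np.array([np.cos(az),np.sin(az),0])
for al in(40,45,50,55,60,70,80,90):
    a=np.radians(al);z=np.cos(a)*u-np.array([0,0,np.sin(a)]);x=np.sin(a)*u+np.array([0,0,np.cos(a)])
    M=np.stack([x,np.cross(z,x),z],1);q,e,re=ik(P,H-.155*z,M);print(al,q,round(e,1),round(re,1))
E
```

```text
P [ 0.439  0.339  0.265  0.065 -0.003  0.201  0.036 -0.216  0.042] cost 1333.3047596754145
[ -9.4   8.2  -0.8   8.2 -15.4   3.6   0.6  10.7  -3.1   6.3   5.3   0.3]
40 [-0.672  0.652 -1.3   -1.128  0.251  2.893] 12.6 5.4
45 [-0.659  0.602 -1.3   -1.074  0.228  2.902] 1.9 0.9
50 [-0.636  0.518 -1.237 -0.859  0.194  2.905] 0.0 0.0
55 [-0.612  0.456 -1.153 -0.631  0.159  2.91 ] 0.0 0.0
60 [-0.59   0.423 -1.066 -0.427  0.128  2.916] 0.0 0.0
70 [-0.553  0.417 -0.881 -0.069  0.075  2.933] 0.0 0.0
80 [-0.524  0.467 -0.688  0.244  0.033  2.952] 0.0 0.0
90 [-0.501  0.554 -0.487  0.53   0.     2.972] 0.0 0.0
```

```bash
sed -i 's/L1,L2,h,lat,d5,d6,c1,c2,a0=P/L1,L2,h,lat,d5,d6,c1,c2,a0,e=P/; s/+a0\*rad/+a0*rad+e*a/; s/.1,0,0,0\]/.1,0,0,0,.05]/; s/W=np.array.*$/W=np.array([.1,.1,.1,.3,.1,.3,.2,.2,.05,.1])/; s/size=9/size=10/; s/:-9/:-10/; s/range(80)/range(30)/' kin2.py
cat > try.py <<'E'
from kin2 import *
np.set_printoptions(precision=3,suppress=True)
P=fit(1)
H=np.array([.4815,-.190,.0255]);az=np.radians(-19);u=np.array([np.cos(az),np.sin(az),0])
for al in(40,45,50,55,60,70,80,90):
    a=np.radians(al);z=np.cos(a)*u-np.array([0,0,np.sin(a)]);x=np.sin(a)*u+np.array([0,0,np.cos(a)])
    M=np.stack([x,np.cross(z,x),z],1);q,e,re=ik(P,H-.155*z,M);print(al,q,round(e,1),round(re,1))
K=np.array([.572,.221,.214])
for el in(0,10,20,30):
  for zz in (K[2],K[2]+.125):
    best=min((( lambda r:(r[1]+10*r[2],a0,r))(ik(P,np.r_[K[:2],zz]-.155*(z:=np.r_[np.cos(np.radians(el))*np.array([np.cos(np.radians(a0)),np.sin(np.radians(a0))]),-np.sin(np.radians(el))]),np.stack([x:=-np.r_[np.sin(np.radians(el))*np.array([np.cos(np.radians(a0)),np.sin(np.radians(a0))]),np.cos(np.radians(el))],np.cross(z,x),z],1),6)) for a0 in (-20,0,20,40)),key=lambda b:b[0])
    print("kiln",el,zz,"az",best[1],best[2][0],best[2][1:])
E
python3 try.py
```

```text
P [ 0.51   0.39   0.298  0.073  0.     0.151 -0.    -0.155  0.     0.12 ] cost 2.0378963942678756
[-0.  0.  0.  0. -0. -0. -0.  0. -0.  0. -0. -0.]
40 [-0.664  0.633 -1.3   -1.076  0.252  2.89 ] 11.2 7.3
45 [-0.649  0.599 -1.3   -1.055  0.221  2.906] 2.8 1.9
50 [-0.632  0.51  -1.242 -0.857  0.191  2.909] 0.0 0.0
55 [-0.613  0.431 -1.153 -0.605  0.16   2.909] 0.0 0.0
60 [-0.595  0.388 -1.06  -0.386  0.131  2.912] 0.0 0.0
70 [-0.564  0.377 -0.871 -0.018  0.079  2.922] 0.0 0.0
80 [-0.538  0.428 -0.676  0.295  0.036  2.938] 0.0 0.0
90 [-0.517  0.517 -0.477  0.577  0.     2.956] 0.0 0.0
kiln 0 0.214 az -20 [ 0.683  0.943 -1.054 -1.96  -1.036  0.032] (np.float64(0.5414448374850693), np.float64(1.1027330516671277))
kiln 0 0.33899999999999997 az -20 [ 0.683  0.568 -1.074 -1.641 -1.032  0.   ] (np.float64(5.551115123125783e-14), np.float64(7.121902873839328e-15))
kiln 10 0.214 az -20 [ 0.673  0.677 -1.06  -1.41  -0.998  0.277] (np.float64(1.0007415106216802e-13), np.float64(8.956498792155791e-15))
kiln 10 0.33899999999999997 az -20 [ 0.673  0.302 -0.992 -0.967 -0.998  0.277] (np.float64(5.551115123125783e-14), np.float64(1.2160730740524359e-14))
kiln 20 0.214 az -20 [ 0.646  0.446 -0.982 -0.838 -0.908  0.485] (np.float64(1.6653345369377348e-13), np.float64(1.0680931536734055e-14))
kiln 20 0.33899999999999997 az 20 [ 0.161 -0.027 -1.154 -0.773  0.177 -0.065] (np.float64(6.206335383118183e-14), np.float64(4.282002209187853e-15))
kiln 30 0.214 az -20 [ 0.604  0.308 -0.867 -0.392 -0.784  0.613] (np.float64(2.482534153247273e-13), np.float64(5.800816252790959e-15))
kiln 30 0.33899999999999997 az 0 [ 0.43  -0.055 -0.909 -0.288 -0.369  0.225] (np.float64(1.2412670766236365e-13), np.float64(7.735596861467394e-15))
```

The model now fits exactly (0.0 mm residuals), so I have a reliable IK. A grasp at 50° below horizontal is reachable. After rolling the wrist half a turn, the tool at the kiln is about 10° below horizontal with the tip straight down, also reachable. The w3 pixels of the gland (231,284) and tip (236,101) match the predictions to within 2 px.

```bash
cat > go.py <<'E'
from kin2 import *
np.set_printoptions(precision=2,suppress=True)
def tool(az,el,flip):  # tool azimuth, deg below horizontal; flip: x down
    a,e=np.radians([az,el]);u=np.array([np.cos(a),np.sin(a),0]);k=np.array([0,0,1.])
    z=np.cos(e)*u-np.sin(e)*k;x=np.sin(e)*u+np.cos(e)*k
    if flip:x=-x
    return np.stack([x,np.cross(z,x),z],1)
def plan(grasp,M,P=None,reach=.155):
    P=fit() if P is None else P;o=observe();M0=rot(o["tcp_rot"]);x=np.array(grasp)-reach*M[:,2]
    q,e,re=ik(P,x,M);print("q",q,"err",round(e,2),round(re,2))
    print("twist",np.degrees(R.from_matrix(M0.T@M).as_rotvec()),"then shift",(M.T@(x-o["position"]))*100,"TCP",x)
E
python3 - <<'E'
from go import *
P=fit();M=tool(-19.3,50,0);H=np.array([.4815,-.190,.0255])
for b in(.10,.05,0):plan(H-b*M[:,2],M,P)
for el in(10,):
  for az in(-25,-10,0,11,25,40):
    for zz in(.214,.345):print(az,zz);plan([.572,.221,zz],tool(az,el,1),P)
E
```

```text
q [-0.7   0.11 -1.3  -0.49  0.23  2.85] err 1.1 0.85
twist [-1.4  -7.25  0.41] then shift [-3.41 -2.12 -0.61] TCP [ 0.33 -0.14  0.22]
q [-0.66  0.33 -1.29 -0.73  0.21  2.89] err 0.0 0.0
twist [-1.4  -7.25  0.41] then shift [-3.41 -2.12  4.39] TCP [ 0.36 -0.15  0.18]
q [-0.63  0.51 -1.24 -0.86  0.19  2.92] err 0.0 0.0
twist [-1.4  -7.25  0.41] then shift [-3.41 -2.12  9.39] TCP [ 0.39 -0.16  0.14]
-25 0.214
q [ 0.7   0.66 -0.99 -1.24 -1.11  0.36] err 0.0 0.0
twist [ -50.02  -10.16 -170.07] then shift [  1.69  44.51 -11.2 ] TCP [0.43 0.29 0.24]
-25 0.345
q [ 0.7   0.3  -0.91 -0.82 -1.11  0.36] err 0.0 0.0
twist [ -50.02  -10.16 -170.07] then shift [-11.21  44.51 -13.48] TCP [0.43 0.29 0.37]
-10 0.214
q [ 0.59  0.73 -1.19 -1.68 -0.75  0.17] err 0.0 0.0
twist [ 49.37 -10.55 168.37] then shift [-0.28 41.98  0.01] TCP [0.42 0.25 0.24]
-10 0.345
q [ 0.59  0.25 -1.11 -1.12 -0.75  0.17] err 0.0 0.0
twist [ 49.37 -10.55 168.37] then shift [-13.19  41.98  -2.26] TCP [0.42 0.25 0.37]
0 0.214
q [ 0.47  0.8  -1.3  -1.9  -0.47  0.09] err 0.0 0.0
twist [ 47.67 -23.66 162.9 ] then shift [-1.51 38.68 
[... 339 characters left out ...]
  -1.28 -1.31 -0.11  0.02] err 0.0 0.0
twist [ 45.5  -37.22 155.86] then shift [-15.62  33.7   11.55] TCP [0.42 0.19 0.37]
25 0.214
q [ 0.07  0.62 -1.3  -1.58  0.39 -0.12] err 22.13 8.23
twist [ 42.36 -53.13 145.55] then shift [-3.98 25.59 20.99] TCP [0.43 0.16 0.24]
25 0.345
q [ 0.07  0.19 -1.3  -1.3   0.36 -0.07] err 0.0 0.0
twist [ 42.36 -53.13 145.55] then shift [-16.89  25.59  18.72] TCP [0.43 0.16 0.37]
40 0.214
q [-0.14  0.75 -1.3  -1.78  0.83 -0.2 ] err 2.26 0.8
twist [ 38.57 -68.47 133.06] then shift [-4.92 15.24 26.29] TCP [0.46 0.12 0.24]
40 0.345
q [-0.13  0.19 -1.21 -1.15  0.82 -0.19] err 0.0 0.0
twist [ 38.57 -68.47 133.06] then shift [-17.82  15.24  24.01] TCP [0.46 0.12 0.37]
```

Both options reach, but a grasp, lay and regrasp gives a much roomier insertion (tool 40° below horizontal rather than 10°, well clear of lid and handle). So grasp at 60° (square to the axis), lay level with the tool vertical, regrasp at 50°, then roll.

Run:
```python
from go import *
P=fit();M=tool(-19.3,60,0);H=np.array([.4815,-.190,.0255])
for b in(.11,.05,0):plan(H-b*M[:,2],M,P)
print("lay");h=[.50,-.06,.018]
for az in(-10,0):
    plan(h,tool(az,90,0),P);plan(h,tool(az,50,0),P);plan(np.array(h)-.06*tool(az,50,0)[:,2],tool(az,50,0),P)
print("kiln")
for az in(-20,0,20):
    for zz in(.214,.345):plan([.572,.221,zz],tool(az,40,1),P)
```

```text
q [-0.64  0.03 -1.07 -0.04  0.15  2.88] err 0.0 0.0
twist [ -1.36 -17.25   0.53] then shift [ 0.96 -2.12 -1.39] TCP [ 0.36 -0.15  0.25]
q [-0.61  0.23 -1.08 -0.24  0.14  2.9 ] err 0.0 0.0
twist [ -1.36 -17.25   0.53] then shift [ 0.96 -2.12  4.61] TCP [ 0.38 -0.16  0.2 ]
q [-0.59  0.39 -1.06 -0.39  0.13  2.92] err 0.0 0.0
twist [ -1.36 -17.25   0.53] then shift [ 0.96 -2.12  9.61] TCP [ 0.41 -0.16  0.16]
lay
q [-0.26  0.51 -0.52  0.54  0.    3.05] err 0.0 0.0
twist [  2.63 -47.23  -7.88] then shift [ 13.12 -13.05   6.51] TCP [ 0.5  -0.06  0.17]
q [-0.32  0.55 -1.29 -0.96  0.1   3.03] err 0.0 0.0
twist [ 5.02 -7.3  -6.32] then shift [ -4.1  -13.05   9.79] TCP [ 0.4  -0.04  0.14]
q [-0.34  0.29 -1.3  -0.65  0.1   3.01] err 3.99 3.01
twist [ 5.02 -7.3  -6.32] then shift [ -4.1  -13.05   3.79] TCP [ 0.36 -0.04  0.18]
q [-0.26  0.51 -0.52  0.54  0.    2.88] err 0.0 0.0
twist [  6.76 -46.98 -17.3 ] then shift [ 15.18 -10.58   6.51] TCP [ 0.5  -0.06  0.17]
q [-0.43  0.54 -1.27 -0.89  0.27  2.8 ] err 0.0 0.0
twist [ 11.93  -7.32 -13.56] then shift [ -2.52 -10.58  11.12] TCP [ 0.4  -0.06  0.1
[... 266 characters left out ...]
 [0.46 0.26 0.31]
q [ 0.55  0.07 -0.53  0.33 -0.64  0.68] err 0.0 0.0
twist [  -4.3    -3.05 -179.17] then shift [-13.2   44.   -16.39] TCP [0.46 0.26 0.44]
q [ 0.4   0.15 -0.93 -0.34 -0.3   0.26] err 0.0 0.0
twist [  3.81 -19.13 166.42] then shift [-12.54  38.68   3.2 ] TCP [0.45 0.22 0.31]
q [ 0.4  -0.07 -0.72  0.09 -0.3   0.26] err 0.0 0.0
twist [  3.81 -19.13 166.42] then shift [-22.57  38.68  -5.22] TCP [0.45 0.22 0.44]
q [ 0.19  0.11 -1.   -0.4   0.12 -0.1 ] err 0.0 0.0
twist [  3.25 -38.13 149.78] then shift [-20.17  28.69  12.3 ] TCP [0.46 0.18 0.31]
q [ 0.19 -0.12 -0.77  0.06  0.12 -0.1 ] err 0.0 0.0
twist [  3.25 -38.13 149.78] then shift [-30.21  28.69   3.88] TCP [0.46 0.18 0.44]
```

```bash
python3 -m pendant '{"translation":[[0,0,-1.4],[0,0,0],[0.95,-2.1,0],[0,0,0],[0,0,0]],"twist":[[-0.7,-8.6,0.27],[-0.7,-8.6,0.27],[0,0,0],[0,0,0],[0,0,0]],"gripper":[1,1,1,1,1]}';python3 log.py
python3 - <<'E'
from go import *
import pickle
P=fit(1);M=tool(-19.3,60,0);H=np.array([.4815,-.190,.0255])
plan(H,M,P)
c=calibration("wrist");im=capture("wrist")[...,::-1];cv2.imwrite("pics/w4.png",im);pickle.dump(c,open("w4.pkl","wb"))
for p in((.469,-.185,.048),(.606,-.233,.099)):print(proj(c,p))
# sheath: bright pixels; gland: dark blob near head
u,v=proj(c,H).astype(int);g=cv2.cvtColor(im,cv2.COLOR_BGR2GRAY);roi=g[v-40:v+40,u-30:u+30]
m=(roi<45).astype(np.uint8);n,l,s,ce=cv2.connectedComponentsWithStats(m)
print([(s[i,4],ce[i]+[u-30,v-40]) for i in range(1,n) if s[i,4]>8])
hsv=cv2.cvtColor(im,cv2.COLOR_BGR2HSV);w=((hsv[...,1]<60)&(g>125)).astype(np.uint8);n,l,s,ce=cv2.connectedComponentsWithStats(w)
print([(s[i].tolist(),ce[i]) for i in range(1,n) if s[i,4]>40 and 150<ce[i][0]<350])
E
```

```text
time_s: 3.88
position: [0.3553, -0.1465, 0.2495]
tcp_rot: [-3.14, -0.559, -0.336]
wrist_force: [-0.4, 0.2, 0.2]
grip_width: 1.0
gripper_force: 0.0
t 3.88 j [-0.648  0.044 -1.106 -0.116  0.165  2.875] p [ 0.355 -0.146  0.249] toolx [ 0.8  -0.28  0.53] z [ 0.501 -0.173 -0.848] F [-0.362  0.184  0.238] g 1.0 0.0
P [ 0.51  0.39  0.3   0.07  0.    0.15 -0.   -0.15  0.    0.12] cost 2.0380279980593072
[-0.  0.  0.  0. -0. -0. -0.  0. -0.  0.  0. -0.  0. -0.  0.]
q [-0.59  0.39 -1.06 -0.39  0.13  2.92] err 0.0 0.0
twist [-0.13 -2.03  0.04] then shift [ 0.36 -0.07 10.57] TCP [ 0.41 -0.16  0.16]
[250.49 215.47]
[250.45  10.55]
[(np.int32(67), array([250.66, 216.27]))]
[([242, 4, 35, 149, 2277], array([252.57,  78.73])), ([225, 69, 18, 33, 149], array([234.13,  83.01])), ([239, 154, 28, 6, 79], array([252.1 , 156.47])), ([229, 179, 45, 46, 1590], array([251.09, 202.72])), ([229, 226, 45, 11, 439], array([251.19, 231.37]))]
```

```bash
python3 -m pendant '{"translation":[[0.35,0,0],[0,0,5],[0,0,0],[0,0,0]],"twist":[[0,-2,0],[0,0,0],[0,0,0],[0,0,0]],"gripper":[1,1,1,1]}';python3 log.py
python3 - <<'E'
from go import *
import pickle
np.set_printoptions(precision=4,suppress=True)
P=fit();M=tool(-19.3,60,0);H=np.array([.4815,-.190,.0255])
c=calibration("wrist");im=capture("wrist")[...,::-1];cv2.imwrite("pics/w5.png",im)
u,v=proj(c,H).astype(int);g=cv2.cvtColor(im,cv2.COLOR_BGR2GRAY);roi=g[v-60:v+60,u-40:u+40];print(u,v,proj(c,(.469,-.185,.048)))
n,l,s,ce=cv2.connectedComponentsWithStats((roi<45).astype(np.uint8))
L=[(s[i,4],ce[i]+[u-40,v-60]) for i in range(1,n) if s[i,4]>20];print(L)
w=[pickle.load(open(f"w{i}.pkl","rb")) for i in(1,2,3,4)]
obs=[(w[0],(258.5,36.8)),(w[1],(252.6,312.5)),(w[2],(231,284.1)),(w[3],(250.66,216.27))]
if L: obs.append((c,max(L,key=lambda a:a[0])[1]))
G,e=tri(obs);print("gland",G,np.round(e,4))
az=np.radians(-19.3);U=np.array([np.cos(az),np.sin(az),0]);print("head",G-.03*(-.5*U+np.array([0,0,.866])))
plan(H,M,P)
E
```

```text
time_s: 4.42
position: [0.3812, -0.1556, 0.2067]
tcp_rot: [-3.138, -0.52, -0.338]
wrist_force: [-0.3, 0.3, 0.3]
grip_width: 1.004
gripper_force: 0.0
t 4.42 j [-0.618  0.213 -1.079 -0.223  0.141  2.897] p [ 0.381 -0.156  0.207] toolx [ 0.819 -0.288  0.497] z [ 0.47  -0.161 -0.868] F [-0.312  0.255  0.303] g 1.004 0.0
251 220 [249.5847 238.7603]
[(np.int32(123), array([249.8943, 241.0488]))]
gland [ 0.4675 -0.1851  0.0537] [0.0005 0.0002 0.0004 0.0003 0.0003]
head [ 0.4816 -0.19    0.0277]
q [-0.5932  0.388  -1.0608 -0.3873  0.1271  2.9183] err 0.0 0.0
twist [-0.148   0.0855 -0.0417] then shift [ 0.0584 -0.073   5.5512] TCP [ 0.4084 -0.1644  0.1597]
```

The gland rays from five views agree to 0.5 mm and give head (0.4816,-0.190,0.028). Advancing and gripping.

```bash
python3 -m pendant '{"translation":[[0,0,2],[0,0,2],[0,0,1.2],[0,0,0],[0,0,0],[0,0,0],[0,0,0],[0,0,0],[0,0,0],[0,0,0],[0,0,0]],"twist":[[0,0,0],[0,0,0],[0,0,0],[0,0,0],[0,0,0],[0,0,0],[0,0,0],[0,0,0],[0,0,0],[0,0,0],[0,0,0]],"gripper":[1,1,1,1,0.7,0.55,0.45,0.35,0.3,0.3,0.3]}' 50;python3 log.py
```

```text
time_s: 5.85
position: [0.4065, -0.1642, 0.162]
tcp_rot: [-3.138, -0.522, -0.338]
wrist_force: [-4.0, 1.3, 9.4]
grip_width: 0.416
gripper_force: 49.8
t 5.85 j [-0.597  0.379 -1.062 -0.378  0.131  2.916] p [ 0.406 -0.164  0.162] toolx [ 0.818 -0.287  0.499] z [ 0.472 -0.162 -0.867] F [-3.989  1.336  9.394] g 0.416 49.7625857591629
```

Gripped at 35.4 mm, as it should be. Lifting straight up.

```bash
python3 -m pendant '{"translation":[[0.5,0,-0.87],[1,0,-1.73],[1.5,0,-2.6],[1.5,0,-2.6],[1.5,0,-2.6],[0,0,0]],"twist":[[0,0,0],[0,0,0],[0,0,0],[0,0,0],[0,0,0],[0,0,0]],"gripper":[0.3,0.3,0.3,0.3,0.3,0.3]}' 60;python3 log.py
python3 - <<'E'
from go import *
plan([.50,-.06,.08],tool(0,90,0))
c=calibration("wrist");im=capture("wrist")[...,::-1];cv2.imwrite("pics/w6.png",im)
cv2.imwrite("pics/ts6.png",np.hstack([im[0:300,130:380],cv2.resize(capture("scene")[150:290,120:300,::-1],(386,300))]))
E
```

```text
time_s: 6.6
position: [0.4072, -0.165, 0.2837]
tcp_rot: [-3.14, -0.526, -0.337]
wrist_force: [-0.4, 0.3, -1.6]
grip_width: 0.415
gripper_force: 59.7
t 6.6 j [-0.597  0.069 -0.916  0.075  0.131  2.915] p [ 0.407 -0.165  0.284] toolx [ 0.816 -0.286  0.502] z [ 0.474 -0.164 -0.865] F [-0.421  0.25  -1.61 ] g 0.415 59.67945456504822
q [-0.26  0.42 -0.46  0.69  0.    2.88] err 0.0 0.0
twist [  4.97 -29.84 -18.82] then shift [  9.28 -10.5    4.87] TCP [ 0.5  -0.06  0.23]
```

View pics/ts6.png

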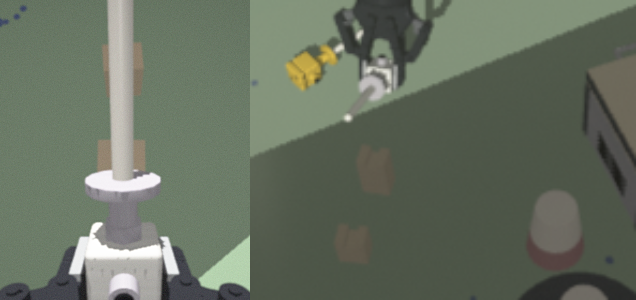

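The wrist and scene views show the thermocouple held square in the fingers; both props are standing undisturbed. The tip is in the scene at full-res about (165.7,205.1). I'll intersect that ray with the tool's x-z plane to get the true in-hand angle.

```bash
cat > inhand.py <<'E'
from go import *
def inhand(im,approx,save=None):
    """tip in tool plane y=0 from the scene picture: bright round sheath end near approx"""
    s=calibration("scene");o=observe();M=rot(o["tcp_rot"]);p=np.array(o["position"])
    O,d=ray(s,approx);y=M[:,1];t=((p-O)@y)/(d@y);T=O+t*d;return M.T@(T-p),T
if __name__=="__main__":
    for px in((165.7,205.1),(164.7,205.6),(166.7,204.6)):
        L,T=inhand(None,px);print(L*1e3,T*1e3,"dist",np.linalg.norm(L-[0,0,.155])*1e3,"angle above perp",np.degrees(np.arctan2(L[2]-.155,L[0])))
E
python3 inhand.py
```

```text
[142.39   0.   161.22] [ 598.62 -231.3   212.21] dist 142.52460705698113 angle above perp 2.4997057606969726
[150.79  -0.   159.08] [ 604.49 -233.37  218.24] dist 150.84586261200647 angle above perp 1.5514094039524118
[133.88  -0.   163.38] [ 592.67 -229.2   206.1 ] dist 134.13881368913766 angle above perp 3.5801320575032185
```

```bash
python3 -m pendant '{"translation":[[0,0,0],[0,0,0],[0,0,0],[0,0,0],[3.1,-3.5,0],[3.1,-3.5,0],[3.1,-3.5,0],[0,0,2.4],[0,0,2.4],[0,0,0],[0,0,0]],"twist":[[1.25,-7.5,-4.7],[1.25,-7.5,-4.7],[1.25,-7.5,-4.7],[1.25,-7.5,-4.7],[0,0,0],[0,0,0],[0,0,0],[0,0,0],[0,0,0],[0,0,0],[0,0,0]],"gripper":[0.3,0.3,0.3,0.3,0.3,0.3,0.3,0.3,0.3,0.3,0.3]}';python3 log.py
python3 - <<'E'
from go import *
plan([.50,-.06,.018],tool(0,90,0))
s=calibration("scene");im=capture("scene")[...,::-1]
for p in((.50,-.06,.08),(.655,-.06,.08)):print(proj(s,p))
u,v=proj(s,(.58,-.06,.08)).astype(int);print(u-40,v-40);cv2.imwrite("pics/s7.png",cv2.resize(im[v-40:v+40,u-40:u+40],(600,600),interpolation=cv2.INTER_CUBIC))
E
```

```text
time_s: 8.07
position: [0.4992, -0.0595, 0.2332]
tcp_rot: [-3.138, 0.007, -0.0]
wrist_force: [-0.2, -0.5, -0.6]
grip_width: 0.417
gripper_force: 60.1
t 8.07 j [-0.265  0.421 -0.462  0.696  0.002  2.877] p [ 0.499 -0.059  0.233] toolx [ 1.    -0.    -0.007] z [-0.007  0.004 -1.   ] F [-0.176 -0.452 -0.635] g 0.417 60.07718324661255
q [-0.26  0.51 -0.52  0.54 -0.    2.88] err 0.0 0.0
twist [-0.22  0.4  -0.03] then shift [0.08 0.05 6.02] TCP [ 0.5  -0.06  0.17]
[226.47 198.21]
[232.97 240.61]
189 179
```

View pics/s7.png

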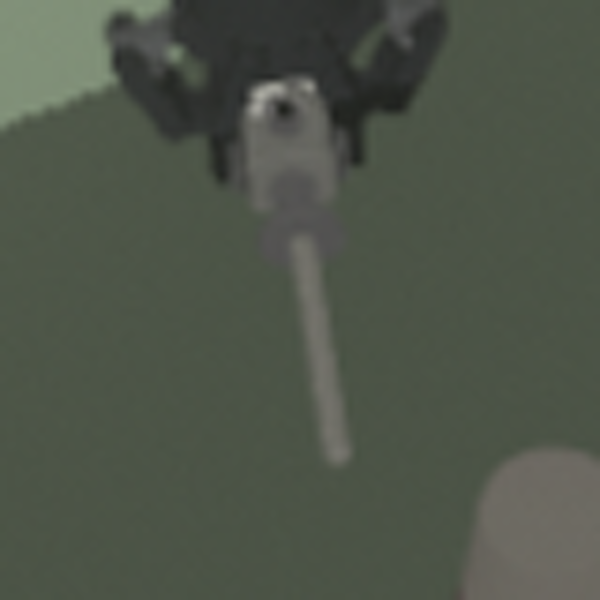

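The scene crop shows the thermocouple held level: tip at full-res (234.2,240.7) against (233.0,240.6) predicted for a level one, flange junction at (229,211). It is clear of the cup. Lowering, with the last millimetres by feel.

```bash
python3 -m pendant '{"translation":[[0,0,2],[0,0,2],[0,0,1],[0,0,0.2],[0,0,0],[0,0,0]],"twist":[[-0.2,0.4,0],[0,0,0],[0,0,0],[0,0,0],[0,0,0],[0,0,0]],"gripper":[0.3,0.3,0.3,0.3,0.3,0.3]}';python3 -m pendant '{"translation":[[0,0,0.15],[0,0,0.1],[0,0,0]],"twist":[[0,0,0],[0,0,0],[0,0,0]],"gripper":[0.3,0.3,0.3]}';python3 -m pendant '{"translation":[[0,0,0.1],[0,0,0]],"twist":[[0,0,0],[0,0,0]],"gripper":[0.3,0.3]}'
```

```text
time_s: 8.88
position: [0.4995, -0.0594, 0.1821]
tcp_rot: [3.141, -0.002, -0.0]
wrist_force: [0.2, -0.0, -1.5]
grip_width: 0.415
gripper_force: 60.1
time_s: 9.25
position: [0.4991, -0.0593, 0.1789]
tcp_rot: [-3.141, -0.001, -0.0]
wrist_force: [0.1, 0.2, -0.6]
grip_width: 0.418
gripper_force: 60.1
time_s: 9.5
position: [0.4991, -0.0593, 0.1779]
tcp_rot: [-3.141, -0.001, -0.0]
wrist_force: [0.2, 0.1, -1.4]
grip_width: 0.416
gripper_force: 60.1
```

```bash
for i in 1; do python3 -m pendant '{"translation":[[0,0,0.1],[0,0,0]],"twist":[[0,0,0],[0,0,0]],"gripper":[0.3,0.3]}';python3 -m pendant '{"translation":[[0,0,0.1],[0,0,0]],"twist":[[0,0,0],[0,0,0]],"gripper":[0.3,0.3]}'; python3 -m pendant '{"translation":[[0,0,0.07],[0,0,0]],"twist":[[0,0,0],[0,0,0]],"gripper":[0.3,0.3]}'; done
```

```text
time_s: 9.75
position: [0.4991, -0.0593, 0.1769]
tcp_rot: [-3.141, -0.001, -0.0]
wrist_force: [0.0, 0.0, -0.9]
grip_width: 0.417
gripper_force: 60.1
time_s: 10.0
position: [0.4991, -0.0593, 0.1759]
tcp_rot: [-3.141, -0.001, -0.0]
wrist_force: [0.5, -0.1, -1.5]
grip_width: 0.413
gripper_force: 60.1
time_s: 10.25
position: [0.4992, -0.0593, 0.1752]
tcp_rot: [-3.141, -0.001, -0.0]
wrist_force: [-0.6, 0.2, -1.0]
grip_width: 0.416
gripper_force: 60.1
```

```bash
python3 -m pendant '{"translation":[[0,0,0.1],[0,0,0]],"twist":[[0,0,0],[0,0,0]],"gripper":[0.3,0.3]}';python3 -m pendant '{"translation":[[0,0,0.07],[0,0,0]],"twist":[[0,0,0],[0,0,0]],"gripper":[0.3,0.3]}'|sed -n 2,4p; python3 -c "
from workcell import observe;s=observe();print(s['wrist_force'],s['ft_torque'])"
```

```text
time_s: 10.5
position: [0.4992, -0.0593, 0.1748]
tcp_rot: [-3.142, -0.001, -0.0]
wrist_force: [-2.9, 1.0, 9.4]
grip_width: 0.411
gripper_force: 61.4
position: [0.4991, -0.0592, 0.1748]
tcp_rot: [3.141, -0.001, -0.0]
wrist_force: [-6.3, 2.3, 20.6]
[-6.29361288  2.25568797 20.59828478] [ 0.26995549  1.2722636  -0.02006164]
```

Contact at TCP z 0.175, where expected. Ease off slightly and open gently.

```bash
python3 -m pendant '{"translation":[[0,0,-0.1],[0,0,0]],"twist":[[0,0,0],[0,0,0]],"gripper":[0.35,0.35]}' 20;python3 -m pendant '{"translation":[[0,0,0],[0,0,0],[0,0,0],[0,0,0],[0,0,0],[0,0,0],[0,0,0],[0,0,0]],"twist":[[0,0,0],[0,0,0],[0,0,0],[0,0,0],[0,0,0],[0,0,0],[0,0,0],[0,0,0]],"gripper":[0.43,0.45,0.5,0.6,0.7,0.85,1,1]}'; python3 -m pendant '{"translation":[[0,0,-3],[0,0,-4],[0,0,-4],[0,0,0],[0,0,0]],"twist":[[0,0,0],[0,0,0],[0,0,0],[0,0,0],[0,0,0]],"gripper":[1,1,1,1,1]}';python3 log.py
python3 - <<'E'
from go import *
c=calibration("wrist");im=capture("wrist")[...,::-1];cv2.imwrite("pics/w8.png",im)
import pickle;pickle.dump(c,open("w8.pkl","wb"))
for p in((.50,-.06,.018),(.50,-.06,.048),(.655,-.06,.018)):print(proj(c,p))
g=cv2.cvtColor(im,cv2.COLOR_BGR2GRAY);u,v=proj(c,(.5,-.06,.048)).astype(int)
n,l,s,ce=cv2.connectedComponentsWithStats((g[v-50:v+50,u-40:u+40]<45).astype(np.uint8))
print([(s[i,4],ce[i]+[u-40,v-50]) for i in range(1,n) if s[i,4]>20])
P=fit();M=tool(0,55,0)
for b in(.07,0):plan(np.array([.5,-.06,.018])-b*M[:,2],M,P)
E
```

```text
time_s: 11.0
position: [0.4993, -0.0593, 0.1749]
tcp_rot: [-3.142, -0.001, -0.0]
wrist_force: [-1.4, 1.2, 7.3]
grip_width: 0.415
gripper_force: 61.1
time_s: 12.0
position: [0.4992, -0.0593, 0.1746]
tcp_rot: [-3.141, -0.001, -0.0]
wrist_force: [0.0, 0.7, 0.1]
grip_width: 0.999
gripper_force: 0.0
time_s: 12.62
position: [0.4989, -0.0592, 0.2842]
tcp_rot: [-3.141, -0.001, -0.0]
wrist_force: [-0.1, 0.2, 0.1]
grip_width: 1.001
gripper_force: 0.0
t 12.62 j [-0.264  0.353 -0.407  0.811  0.     2.878] p [ 0.499 -0.059  0.284] toolx [ 1.    -0.     0.001] z [ 0.001  0.    -1.   ] F [-0.136  0.166  0.141] g 1.001 0.0
[252.64 193.71]
[252.5  206.18]
[252.36  -9.63]
[(np.int32(63), array([253.79, 205.89]))]
q [-0.46  0.19 -1.22 -0.4   0.26  2.76] err 0.0 0.0
twist [-0.02 35.03 -0.03] then shift [-15.13   0.08  -0.66] TCP [ 0.37 -0.06  0.2 ]
q [-0.41  0.45 -1.18 -0.63  0.23  2.8 ] err 0.0 0.0
twist [-0.02 35.03 -0.03] then shift [-15.13   0.08   6.34] TCP [ 0.41 -0.06  0.14]
```

View pics/w8.png

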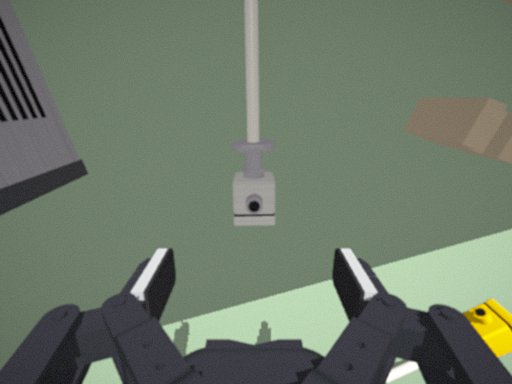

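The thermocouple lies level with its gland at (253.8,205.9), i.e. head at about (0.500,-0.061). Its sheath runs straight ahead, about 0.5° toward +y, and is clear of the prop. Now the approach for the regrasp at 55°.

```bash
python3 -m pendant '{"translation":[[0,0,0],[0,0,0],[0,0,0],[0,0,0],[-5,0,0],[-5,0,0],[-5.1,0,-0.7],[0,0,-0.7],[0,0,0],[0,0,0]],"twist":[[0,8.75,0],[0,8.75,0],[0,8.75,0],[0,8.75,0],[0.3,0,-0.4],[0,0,0],[0,0,0],[0,0,0],[0,0,0],[0,0,0]],"gripper":[1,1,1,1,1,1,1,1,1,1]}';python3 log.py
python3 - <<'E'
from go import *
import pickle
M=tool(.5,55,0);P=fit();plan(np.array([.5,-.061,.018])-.007*M[:,2],M,P)
c=calibration("wrist");im=capture("wrist")[...,::-1];cv2.imwrite("pics/w9.png",im)
g=cv2.cvtColor(im,cv2.COLOR_BGR2GRAY);G=(.5,-.061,.048);u,v=proj(c,G).astype(int);print(proj(c,G))
n,l,s,ce=cv2.connectedComponentsWithStats((g[v-50:v+50,u-40:u+40]<45).astype(np.uint8))
L=[(s[i,4],ce[i]+[u-40,v-50]) for i in range(1,n) if s[i,4]>20];print(L)
if L: 
    np.set_printoptions(precision=4);print(tri([(pickle.load(open("w8.pkl","rb")),(253.79,205.89)),(c,max(L,key=lambda a:a[0])[1])]))
# sheath centreline: bright run per row above the flange
for r in range(20,160,20):
    w=np.where(g[r,200:310]>150)[0]
    if len(w):print(r,200+w.mean(),len(w))
E
```

```text
time_s: 13.92
position: [0.3688, -0.0605, 0.21]
tcp_rot: [3.141, -0.614, 0.009]
wrist_force: [-0.3, 0.5, 0.3]
grip_width: 0.998
gripper_force: 0.0
t 13.93 j [-0.469  0.162 -1.214 -0.365  0.268  2.741] p [ 0.369 -0.06   0.21 ] toolx [0.817 0.008 0.576] z [ 0.576  0.005 -0.817] F [-0.307  0.48   0.324] g 0.998 0.0
q [-0.42  0.42 -1.19 -0.61  0.24  2.79] err 0.0 0.0
twist [ 0.03 -0.17  0.02] then shift [-0.26  0.17  7.05] TCP [ 0.41 -0.06  0.15]
[253.37 204.89]
[(np.int32(87), array([253.45, 204.47]))]
(array([ 0.5003, -0.061 ,  0.0481]), [1.024078968532498e-05, 1.0240789685330482e-05])
60 252.5 10
80 252.5 10
100 253.0 11
120 253.0 11
140 253.0 11
```

The gland triangulates to (0.5003,-0.0610,0.0481), exactly the 48 mm it should be. Advancing and gripping.

```bash
python3 -m pendant '{"translation":[[-0.25,0.15,2],[0,0,2],[0,0,2],[0,0,1],[0,0,0],[0,0,0]],"twist":[[0,0,0],[0,0,0],[0,0,0],[0,0,0],[0,0,0],[0,0,0]],"gripper":[1,1,1,1,1,1]}';python3 -m pendant '{"translation":[[0,0,0],[0,0,0],[0,0,0],[0,0,0],[0,0,0],[0,0,0],[0,0,0]],"twist":[[0,0,0],[0,0,0],[0,0,0],[0,0,0],[0,0,0],[0,0,0],[0,0,0]],"gripper":[0.8,0.65,0.5,0.4,0.3,0.3,0.3]}' 60;python3 log.py
```

```text
time_s: 14.72
position: [0.4055, -0.0611, 0.1509]
tcp_rot: [-3.141, -0.612, 0.008]
wrist_force: [-0.0, -0.0, 0.3]
grip_width: 0.996
gripper_force: 0.0
time_s: 15.6
position: [0.4055, -0.0612, 0.1508]
tcp_rot: [-3.141, -0.612, 0.008]
wrist_force: [-3.7, -0.0, 7.7]
grip_width: 0.412
gripper_force: 58.8
t 15.6 j [-0.418  0.424 -1.192 -0.614  0.24   2.786] p [ 0.405 -0.061  0.151] toolx [0.818 0.007 0.575] z [ 0.575  0.005 -0.818] F [-3.723 -0.024  7.725] g 0.412 58.8148695230484
```

Regripped. Lifting, then passing beside the port at height (camera looking almost straight down) to measure it from two places.

```bash
python3 -m pendant '{"translation":[[0.6,0,-0.82],[1.7,0,-2.5],[2.4,0,-3.4],[2.4,0,-3.4],[2.4,0,-3.4],[2.4,0,-3.4],[0.6,-5.3,0.4],[0.6,-5.3,0.4],[0.6,-5.3,0.4],[0.6,-5.3,0.4],[0,0,0],[0,0,0]],"twist":[[0,0,0],[0,0,0],[0,0,0],[0,0,0],[0,0,0],[0,0,0],[0,0,0],[0,0,0],[0,0,0],[0,0,0],[0,0,0],[0,0,0]],"gripper":[0.3,0.3,0.3,0.3,0.3,0.3,0.3,0.3,0.3,0.3,0.3,0.3]}' 70;python3 log.py
cat > bush.py <<'E'
from go import *
import pickle,sys
def find(name,c,im,P0,r_mm=.0075,save=None):
    # dark hole blob nearest to projected guess
    g=cv2.cvtColor(im,cv2.COLOR_BGR2GRAY);u,v=proj(c,P0);ui,vi=int(u),int(v);k=40 if name=="wrist" else 14
    roi=g[max(vi-k,0):vi+k,max(ui-k,0):ui+k];print(name,"guess",u,v,"roi min/med",roi.min(),np.median(roi))
    out=[]
    for th in(30,40,55,70,85):
        n,l,s,ce=cv2.connectedComponentsWithStats((roi<th).astype(np.uint8))
        for i in range(1,n):
            if s[i,4]>=4 and s[i,0]>0 and s[i,1]>0 and s[i,0]+s[i,2]<2*k and s[i,1]+s[i,3]<2*k: out.append((th,s[i,4],s[i,2:4],ce[i]+[max(ui-k,0),max(vi-k,0)]))
    for o in out:print(o)
E
python3 - <<'E'
from bush import *
c=calibration("wrist");im=capture("wrist")[...,::-1];cv2.imwrite("pics/k1.png",im);pickle.dump(c,open("k1.pkl","wb"))
find("wrist",c,im,(.572,.221,.164))
for n in("scene","top"):find(n,calibration(n),cv2.imread(f"pics/{n}0.png"),(.572,.221,.164))
E
```

```text
time_s: 17.1
position: [0.434, 0.1027, 0.3578]
tcp_rot: [-3.141, -0.611, 0.069]
wrist_force: [-0.2, -0.4, -2.3]
grip_width: 0.411
gripper_force: 70.1
t 17.1 j [ 0.068 -0.062 -0.84   0.183  0.002  3.141] p [0.434 0.103 0.358] toolx [0.817 0.056 0.573] z [ 0.572  0.04  -0.819] F [-0.177 -0.433 -2.273] g 0.411 70.13181567192078
wrist guess 118.36827578413252 195.46689101726648 roi min/med 42 127.0
(55, np.int32(6), array([3, 3], dtype=int32), array([117.17, 171.17]))
(55, np.int32(5), array([3, 3], dtype=int32), array([143.2, 206.4]))
(55, np.int32(10), array([3, 4], dtype=int32), array([ 94. , 214.2]))
(70, np.int32(11), array([5, 3], dtype=int32), array([117., 171.]))
(70, np.int32(18), array([5, 5], dtype=int32), array([143.11, 206.28]))
(70, np.int32(18), array([5, 4], dtype=int32), array([ 94. , 214.5]))
(85, np.int32(21), array([5, 5], dtype=int32), array([117., 171.]))
(85, np.int32(24), array([6, 6], dtype=int32), array([143.04, 206.21]))
(85, np.int32(28), array([6, 6], dtype=int32), array([ 93.79, 214.5 ]))
scene guess 324.70735270666944 188.22880444908685 roi min/med 59 100.0
(85, np.int32(136), array([16, 14], dtype=int32), array([324.68, 189.46]))
top guess 187.44955620218226 183.62668051269532 roi min/med 68 141.0
```

Three dark bolt marks 120° apart on the bush show up in the wrist picture (117,171), (143,206), (94,214), and they give its centre. One more view, 5 cm farther ahead.

```bash
python3 -m pendant '{"translation":[[2.0,0,1.4],[2.0,0,1.4],[0,0,0],[0,0,0]],"twist":[[0,0,0],[0,0,0],[0,0,0],[0,0,0]],"gripper":[0.3,0.3,0.3,0.3]}' ;python3 log.py
python3 - <<'E'
from bush import *
np.set_printoptions(precision=4,suppress=True)
c=calibration("wrist");im=capture("wrist")[...,::-1];cv2.imwrite("pics/k2.png",im);pickle.dump(c,open("k2.pkl","wb"))
def bolts(c,im):
    g=cv2.cvtColor(im,cv2.COLOR_BGR2GRAY);u,v=proj(c,(.572,.221,.164)).astype(int);k=40;roi=g[v-k:v+k,u-k:u+k]
    n,l,s,ce=cv2.connectedComponentsWithStats((roi<75).astype(np.uint8))
    return [ce[i]+[u-k,v-k] for i in range(1,n) if 5<=s[i,4]<45 and max(s[i,2:4])<9]
c1=pickle.load(open("k1.pkl","rb"));b1=bolts(c1,cv2.imread("pics/k1.png"));b2=bolts(c,im);print(b1,b2)
for cc,b in((c1,b1),(c,b2)):
    Q=np.array([plane(cc,x,.164) for x in b]);print(Q,"mean",Q.mean(0),"r",np.linalg.norm(Q-Q.mean(0),axis=1))
if len(b1)==len(b2)==3:
    o1=sorted(b1,key=lambda x:x[0]);o2=sorted(b2,key=lambda x:x[0]);T=[tri([(c1,x),(c,y)])[0] for x,y in zip(o1,o2)];print("tri",np.array(T),np.mean(T,0))
for n in("scene","top"):
    cc=calibration(n);g=cv2.imread(f"pics/{n}0.png",0);u,v=proj(cc,(.572,.221,.164)).astype(int);roi=g[v-11:v+12,u-11:u+12];print(n,u,v)
    m=(roi<(95 if n=="scene" else 120)).astype(np.uint8);k,l,s,ce=cv2.connectedComponentsWithStats(m);i=1+s[1:,4].argmax();print(s[i],ce[i]+[u-11,v-11],plane(cc,ce[i]+[u-11,v-11],.164))
E
```

```text
time_s: 17.65
position: [0.4824, 0.106, 0.3578]
tcp_rot: [-3.141, -0.61, 0.069]
wrist_force: [-0.8, 0.1, -1.8]
grip_width: 0.414
gripper_force: 70.2
t 17.65 j [ 0.068  0.034 -0.745  0.181  0.002  3.141] p [0.482 0.106 0.358] toolx [0.818 0.056 0.573] z [ 0.572  0.04  -0.82 ] F [-0.791  0.142 -1.812] g 0.414 70.187509059906
[array([117.2667, 171.    ]), array([143.1111, 206.2778]), array([ 93.9048, 214.4286])] [array([108.8947, 229.4211]), array([136.0455, 269.0909]), array([ 83.6538, 278.3462])]
[[0.5928 0.2262 0.164 ]
 [0.5645 0.1993 0.164 ]
 [0.5551 0.2374 0.164 ]] mean [0.5708 0.221  0.164 ] r [0.0226 0.0226 0.0227]
[[0.5926 0.2261 0.164 ]
 [0.5643 0.1993 0.164 ]
 [0.5549 0.2374 0.164 ]] mean [0.5706 0.2209 0.164 ] r [0.0226 0.0226 0.0228]
tri [[0.5549 0.2367 0.1652]
 [0.5924 0.2255 0.1652]
 [0.5643 0.1989 0.1648]] [0.5706 0.2204 0.1651]
scene 324 188
[  2   4  20  17 251] [324.6653 189.1713] [0.5754 0.22   0.164 ]
top 187 183
[  5   5  15  15 170] [187.7412 184.1294] [0.5702 0.22   0.164 ]
```

The port is at (0.5707,0.2208), with the bolts triangulating to 165 mm high; the top view agrees within 1 mm. Now raise, roll half a turn at the present azimuth (joint 6 from 3.14 to about 0), and plan the hover.

```bash
python3 - <<'E'
from go import *
P=fit();az=3.9
for h in((.5707,.2208,.352),(.5707,.2208,.214),(.576,.11,.352)):plan(h,tool(az,35,1),P,.163)
E
python3 -m pendant '{"translation":[[1.5,0,-2.1],[2.2,0,-3.1],[2.2,0,-3.1],[1.2,0,-1.8],[0,0,0],[0,0,0],[0,0,0],[0,0,0],[0,0,0],[0,0,0],[0,0,0],[0,0,0]],"twist":[[0,0,0],[0,0,0],[0,0,0],[0,0,0],[0,0,-4],[0,0,-8],[0,0,-10],[0,0,-10],[0,0,-10],[0,0,-10],[0,0,-10],[0,0,-10]],"gripper":[0.3,0.3,0.3,0.3,0.3,0.3,0.3,0.3,0.3,0.3,0.3,0.3]}' ;python3 log.py
```

```text
q [ 0.38 -0.12 -0.82 -0.06 -0.25  0.18] err 0.0 0.0
twist [ -31.28   -0.15 -177.24] then shift [-5.02 10.84 -8.11] TCP [0.44 0.21 0.45]
q [ 0.38  0.15 -1.05 -0.57 -0.25  0.18] err 0.0 0.0
twist [ -31.28   -0.15 -177.24] then shift [ 6.28 10.84 -0.19] TCP [0.44 0.21 0.31]
q [ 0.06 -0.22 -0.9  -0.07  0.01 -0.  ] err 0.0 0.0
twist [ -31.28   -0.15 -177.24] then shift [-4.89 -0.25 -8.29] TCP [0.44 0.1  0.45]
time_s: 19.2
position: [0.4825, 0.1063, 0.4815]
tcp_rot: [2.553, -0.176, 1.386]
wrist_force: [-0.2, 0.3, -1.0]
grip_width: 0.412
gripper_force: 70.0
t 19.2 j [ 0.068 -0.084 -0.506  0.538  0.002  1.878] p [0.483 0.106 0.482] toolx [0.181 0.968 0.175] z [ 0.572  0.041 -0.819] F [-0.177  0.277 -0.998] g 0.412 70.03783464431763
```

```bash
python3 -m pendant '{"translation":[[0,0,0],[0,0,0],[0,0,0],[0,0,0],[0,0,0],[0,0,0],[0,0,0],[0,0,0],[0,0,0],[0,0,0],[0,0,0],[0,0,0]],"twist":[[0,0,-10],[0,0,-10],[0,0,-10],[0,0,-10],[0,0,-10],[0,0,-10],[0,0,-10],[0,0,-10],[0,0,-10],[0,0,-10],[0,0,-8],[0,0,0]],"gripper":[0.3,0.3,0.3,0.3,0.3,0.3,0.3,0.3,0.3,0.3,0.3,0.3]}' ;python3 log.py
python3 - <<'E'
from go import *
P=fit();az=3.9
for h in((.5707,.2208,.37),):plan(h,tool(az,35,1),P,.163)
E
```

```text
time_s: 20.7
position: [0.4827, 0.1064, 0.4816]
tcp_rot: [3.14, 0.611, -3.073]
wrist_force: [-0.1, -0.4, -1.8]
grip_width: 0.411
gripper_force: 70.1
t 20.7 j [ 0.068 -0.083 -0.505  0.537  0.002 -0.   ] p [0.483 0.106 0.482] toolx [-0.817 -0.056 -0.574] z [ 0.573  0.041 -0.819] F [-0.126 -0.384 -1.783] g 0.411 70.05228281021118
q [ 0.38 -0.15 -0.78 -0.   -0.25  0.18] err 0.0 0.0
twist [  0.11 -19.96  -0.  ] then shift [ 3.66 10.82 -2.07] TCP [0.44 0.21 0.46]
```

```bash
python3 -m pendant '{"translation":[[0,0,0],[0,0,0],[0,0,0],[1.2,3.6,-0.7],[1.2,3.6,-0.7],[1.2,3.6,-0.7],[0,0,0],[0,0,0]],"twist":[[0,-6,0],[0,-7,0],[0,-7,0],[0,0,0],[0,0,0],[0,0,0],[0,0,0],[0,0,0]],"gripper":[0.3,0.3,0.3,0.3,0.3,0.3,0.3,0.3]}' ;python3 log.py
cat > chk.py <<'E'
from bush import *
P=fit();az=3.9;plan((.5707,.2208,.214),tool(az,35,1),P,.163)
o=observe();M=rot(o["tcp_rot"]);p=np.array(o["position"])
d=M@np.array([.8192,0,.5736]);h=p+M@np.array([.001,0,.163]);np.set_printoptions(precision=4,suppress=True);print("pred head",h,"dir",d,"tip",h+.155*d)
s=calibration("scene");im=capture("scene")[...,::-1];import sys;cv2.imwrite(f"pics/{sys.argv[1]}.png",im)
for t in(.05,.10,.155):print("axis pt",t,proj(s,h+t*d))
g=im.astype(int);T=proj(s,h+.155*d);F=proj(s,h+.055*d)
# sheath edges: compare with the picture before (background) row by row
gray=cv2.cvtColor(im,cv2.COLOR_BGR2GRAY)
for r in range(int(F[1])-4,int(T[1])+8,3):
    u=int(round(F[0]+(T[0]-F[0])*(r-F[1])/(T[1]-F[1])));print(r,u-10,gray[r,u-10:u+11].tolist())
E
python3 chk.py h1
```

```text
time_s: 21.7
position: [0.4379, 0.2114, 0.4644]
tcp_rot: [3.138, 0.961, -3.075]
wrist_force: [0.5, -1.1, -0.5]
grip_width: 0.41
gripper_force: 70.6
t 21.7 j [ 0.376 -0.147 -0.784 -0.004 -0.248  0.181] p [0.438 0.211 0.464] toolx [-0.572 -0.038 -0.82 ] z [ 0.818  0.058 -0.573] F [ 0.51  -1.084 -0.54 ] g 0.41 70.59325575828552
q [ 0.38  0.15 -1.05 -0.57 -0.25  0.18] err 0.0 0.0
twist [ 0.15  0.05 -0.06] then shift [12.88  0.03  8.97] TCP [0.44 0.21 0.31]
pred head [0.5706 0.2209 0.3702] dir [ 0.0008  0.0024 -1.    ] tip [0.5707 0.2213 0.2152]
axis pt 0.05 [331.4159 150.9814]
axis pt 0.1 [329.142  163.5424]
axis pt 0.155 [326.7918 176.5175]
148 322 [83, 84, 89, 118, 143, 143, 146, 150, 160, 173, 168, 156, 133, 130, 140, 130, 94, 75, 77, 83, 84]
151 321 [83, 84, 84, 86, 112, 140, 143, 143, 144, 146, 150, 152, 146, 143, 143, 144, 142, 122, 82, 84, 83]
154 321 [83, 84, 83, 84, 83, 92, 117, 142, 153, 153, 158, 163, 159, 153, 143, 113, 88, 83, 83, 84, 83]
157 320 [84, 84, 83, 84, 84, 84, 83, 84, 133, 197, 219, 199, 129, 83, 82, 81, 78, 79, 82, 83, 83]
160 320 [82, 83, 84, 83, 83, 83, 84, 102, 164, 214, 217, 173, 84, 83, 82, 83, 83, 84, 83, 83, 83]
163 319 [83, 83, 83, 84, 83, 83, 83, 84, 137, 202, 218, 189, 105, 83, 83, 82, 83, 82, 83, 83, 82]
166 319 [82, 81, 83, 82, 82, 83, 86, 120, 180, 215, 208, 156, 103, 103, 104, 103, 101, 94, 82, 83, 82]
169 318 [95, 98, 100, 101, 104, 103, 104, 104, 148, 206, 218, 183, 106, 103, 102, 103, 103, 103, 102, 102, 93]
172 318 [103, 103, 103, 103, 103, 103, 103, 134, 191, 218, 194, 120, 103, 103, 103, 103, 102, 103, 103, 102, 103]
175 317 [103, 103, 103, 103, 103, 102, 104, 103, 105, 110, 110, 108, 103, 103, 103, 102, 103, 102, 103, 103, 102]
178 317 [102, 103, 103, 102, 103, 103, 102, 104, 102, 102, 103, 103, 102, 103, 103, 102, 103, 102, 102, 102, 101]
181 316 [102, 103, 103, 103, 102, 99, 98, 95, 94, 94, 97, 100, 101, 103, 103, 102, 103, 103, 103, 103, 102]
```

The scene profile has the sheath at (330,157) to (326.9,172), with its end at row about 174.6. I predicted about 177, so the sheath may be tilted slightly in the hand. I'll check with the wrist camera, which now sees the sheath from the other side.

Run:
```python
from bush import *
np.set_printoptions(precision=4,suppress=True)
o=observe();M=rot(o["tcp_rot"]);p=np.array(o["position"]);d=M@np.array([.8192,0,.5736]);h=p+M@np.array([.001,0,.163])
c=calibration("wrist");im=capture("wrist")[...,::-1];cv2.imwrite("pics/h1w.png",im);pickle.dump(c,open("h1w.pkl","wb"))
for t in(.05,.056,.10,.155):print(t,proj(c,h+t*d))
hsv=cv2.cvtColor(im,cv2.COLOR_BGR2HSV);g=hsv[...,2];T=proj(c,h+.155*d);F=proj(c,h+.05*d)
for r in range(int(F[1])-6,min(384,int(T[1])+25),6):
    u=int(T[0]);print(r,g[r,u-36:u+37:3].tolist())
s=calibration("scene");im=cv2.imread("pics/h1.png",0)
print("scene cols 323..333");print(im[166:180,322:334])
```

```text
0.05 [256.4015 170.5586]
0.056 [256.37   161.2299]
0.1 [256.1557  98.0339]
0.155 [255.9233  30.141 ]
scene cols 323..333
[[ 82  82  83  85 119 180 215 208 156 102 102 103]
 [ 85  89  92  98 134 193 217 201 139 102 102 102]
 [ 97 100 101 102 141 200 218 191 120 102 103 103]
 [103 102 103 104 148 206 218 183 106 102 102 102]
 [102 102 102 111 160 212 216 177 102 102 102 102]
 [102 103 103 124 177 216 208 156 103 102 103 102]
 [102 102 102 133 191 218 194 119 102 102 102 102]
 [103 102 102 115 143 158 141 103 102 101 101 102]
 [103 102 102 104 108 110 108 103 101 102 101 101]
 [101 103 102 105 109 110 108 102 102 103 102 102]
 [102 102 101 104 110 110 105 102 102 101 102 102]
 [101 103 102 102 103 103 102 102 103 101 102 101]
 [102 101 103 102 101 102 102 102 102 102 102 102]
 [102 102 102 102 102 102 102 102 101 101 102 102]]
```

The scene rows 174–176 are the shaded underside of the round tip, so the end is at row 176.6, which agrees with the prediction. The wrist picture is upside down here, so I'll redo its profile.

Run:
```python
from bush import *
im=cv2.imread("pics/h1w.png");hsv=cv2.cvtColor(im,cv2.COLOR_BGR2HSV)
g=hsv[...,2]
for r in list(range(14,46,3))+list(range(50,180,12)):print(r,g[r,232:282:2].tolist())
```

```text
14 [154, 158, 156, 157, 157, 155, 156, 158, 159, 156, 157, 154, 155, 155, 158, 157, 157, 156, 155, 159, 156, 155, 154, 160, 152]
17 [153, 158, 155, 155, 154, 150, 154, 158, 155, 151, 154, 155, 153, 156, 150, 158, 155, 159, 156, 155, 156, 151, 156, 154, 152]
20 [153, 155, 156, 158, 158, 155, 160, 154, 156, 159, 157, 151, 156, 154, 152, 155, 156, 155, 155, 156, 157, 158, 158, 150, 154]
23 [150, 160, 155, 158, 159, 155, 157, 157, 151, 155, 154, 161, 159, 156, 160, 155, 157, 159, 157, 154, 157, 155, 155, 158, 157]
26 [152, 156, 155, 156, 156, 156, 157, 159, 158, 162, 158, 157, 153, 155, 155, 158, 154, 159, 156, 157, 159, 153, 157, 155, 158]
29 [153, 157, 160, 153, 156, 156, 159, 156, 155, 161, 158, 155, 157, 156, 156, 159, 157, 162, 156, 150, 158, 159, 156, 154, 155]
32 [153, 157, 159, 158, 153, 153, 155, 158, 175, 177, 178, 169, 158, 154, 156, 159, 155, 156, 160, 156, 155, 155, 155, 157, 155]
35 [156, 157, 154, 158, 158, 155, 162, 178, 178, 182, 184, 179, 174, 160, 161, 160, 156, 162, 159, 159, 156, 161, 155, 156, 153]
38 [155, 154, 155, 155, 161, 159, 160, 178, 184, 178, 185, 182, 174,
[... 1043 characters left out ...]
 126, 130, 124, 127, 125, 127, 126, 120, 128, 125]
122 [197, 196, 194, 197, 199, 195, 190, 177, 185, 188, 192, 187, 185, 184, 196, 198, 196, 193, 195, 194, 193, 195, 198, 199, 199]
134 [202, 198, 199, 190, 192, 188, 184, 182, 185, 190, 191, 189, 187, 181, 180, 181, 182, 187, 182, 186, 190, 190, 190, 188, 194]
146 [192, 192, 195, 192, 198, 198, 187, 180, 189, 194, 191, 193, 185, 178, 181, 189, 187, 188, 188, 187, 189, 182, 186, 187, 187]
158 [190, 190, 192, 195, 193, 197, 183, 180, 186, 186, 193, 192, 190, 180, 185, 195, 196, 195, 198, 192, 188, 189, 202, 210, 202]
170 [140, 146, 145, 144, 148, 142, 147, 143, 143, 143, 142, 144, 143, 143, 141, 146, 142, 143, 143, 143, 140, 140, 138, 148, 175]
```

In the wrist picture the sheath is centred on columns 251–252 against 256 predicted, so there may be a 1–3 mm offset in y. I'll lower 4 cm so that tip and bush appear in the same wrist picture and compare them directly.

```bash
python3 -m pendant '{"translation":[[1.6,0,1.1],[1.68,0,1.19],[0,0,0],[0,0,0]],"twist":[[0,0,0],[0,0,0],[0,0,0],[0,0,0]],"gripper":[0.3,0.3,0.3,0.3]}' ;python3 log.py
python3 - <<'E'
from bush import *
np.set_printoptions(precision=4,suppress=True)
o=observe();M=rot(o["tcp_rot"]);p=np.array(o["position"]);d=M@np.array([.8192,0,.5736]);h=p+M@np.array([.001,0,.163]);print("tip",h+.155*d)
c=calibration("wrist");im=capture("wrist")[...,::-1];cv2.imwrite("pics/h2w.png",im);pickle.dump(c,open("h2w.pkl","wb"))
cv2.imwrite("pics/h2s.png",capture("scene")[...,::-1]);cv2.imwrite("pics/h2t.png",capture("top")[...,::-1])
print("tip px",proj(c,h+.155*d),"bush px",proj(c,(.5707,.2208,.164)),[proj(c,(.5707+.026*a,.2208+.026*b,.164)).round(1).tolist() for a,b in((1,0),(-1,0),(0,1),(0,-1))])
k=cv2.imread("pics/k2.png");ck=pickle.load(open("k2.pkl","rb"))
for n,i in(("k2",k),("h2w",im)):
    v=cv2.cvtColor(i,cv2.COLOR_BGR2HSV)[...,2];print(n)
    for r in(70,100,120,140):print(r,v[r,236:276:2].tolist())
a=cv2.resize(im[0:100,190:320],(780,600),interpolation=cv2.INTER_CUBIC);cv2.imwrite("pics/h2wc.png",a)
E
```

```text
time_s: 22.3
position: [0.4385, 0.2113, 0.4253]
tcp_rot: [3.139, 0.962, -3.075]
wrist_force: [0.4, 0.3, -0.6]
grip_width: 0.413
gripper_force: 70.6
t 22.3 j [ 0.375 -0.096 -0.86  -0.133 -0.249  0.18 ] p [0.439 0.211 0.425] toolx [-0.571 -0.038 -0.82 ] z [ 0.818  0.058 -0.572] F [ 0.448  0.275 -0.635] g 0.413 70.59235453605652
tip [0.5717 0.2209 0.1763]
tip px [255.9263  30.1314] bush px [255.8812  15.2345] [[253.4, 43.7], [259.1, -21.4], [292.0, 17.4], [219.2, 13.1]]
k2
70 [125, 126, 125, 120, 152, 163, 168, 173, 169, 171, 168, 151, 128, 122, 127, 124, 127, 91, 77, 56]
100 [126, 130, 125, 123, 144, 166, 166, 170, 170, 171, 170, 161, 135, 125, 124, 120, 125, 121, 126, 123]
120 [163, 153, 88, 107, 134, 170, 172, 173, 171, 168, 168, 163, 129, 108, 110, 110, 118, 128, 127, 126]
140 [162, 161, 165, 142, 125, 166, 169, 170, 173, 173, 169, 169, 144, 125, 128, 123, 127, 125, 123, 127]
h2w
70 [159, 161, 158, 163, 171, 183, 183, 187, 187, 183, 180, 168, 161, 165, 160, 160, 161, 161, 161, 158]
100 [131, 131, 131, 130, 149, 180, 188, 183, 194, 186, 185, 175, 171, 172, 171, 173, 171, 173, 170, 161]
120 [123, 124, 121, 126, 155, 182, 186, 187, 189, 189, 185, 181, 138, 126, 124, 123, 128, 126, 124, 120]
140 [185, 188, 183, 182, 178, 179, 187, 192, 192, 192, 186, 180, 180, 189, 185, 187, 189, 184, 188, 186]
```

View pics/h2wc.png

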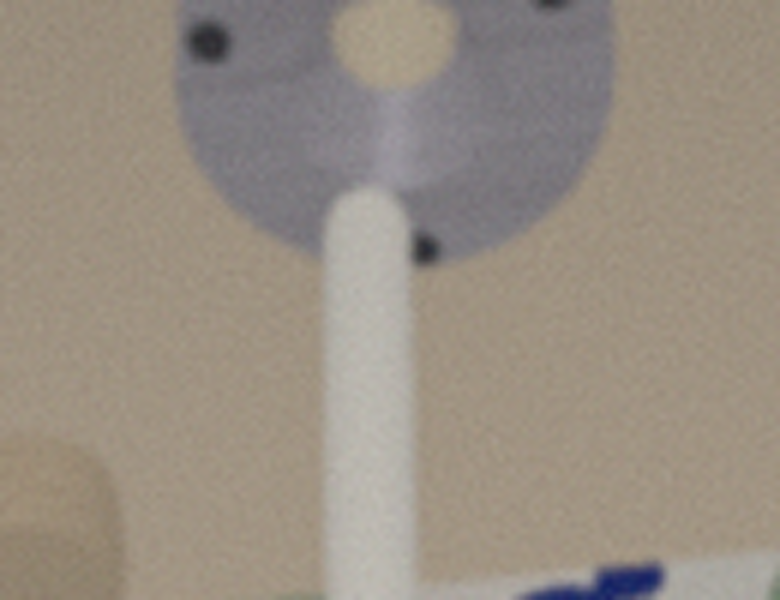

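The wrist crop shows bush and tip together: ring centred at column 255.8 (as predicted), sheath tip at (251.3,31.3). So the sheath sits 3.2 mm off in -y, with no sign of tilt. I'll correct by +3.2 mm y and -1 mm x, then start down gently.

```bash
python3 -m pendant '{"translation":[[0.05,0.31,-0.06],[0,0,0],[0.41,0,0.29],[0.41,0,0.29],[0.41,0,0.29],[0,0,0]],"twist":[[0,0,0],[0,0,0],[0,0,0],[0,0,0],[0,0,0],[0,0,0]],"gripper":[0.3,0.3,0.3,0.3,0.3,0.3]}' ;python3 log.py
python3 - <<'E'
from bush import *
np.set_printoptions(precision=4,suppress=True)
c=calibration("wrist");im=capture("wrist")[...,::-1];cv2.imwrite("pics/h3w.png",im)
print("bush",proj(c,(.5707,.2208,.164)),proj(c,(.5707,.2208,.158)))
v=cv2.cvtColor(im,cv2.COLOR_BGR2HSV)
for r in(20,26,30,34,38,44,50,60):
    print(r,v[r,236:282:2,2].tolist(),"S",v[r,236:282:4,1].tolist())
E
```

```text
time_s: 23.2
position: [0.4369, 0.2146, 0.4084]
tcp_rot: [3.141, 0.959, -3.072]
wrist_force: [-0.0, -0.0, -1.5]
grip_width: 0.413
gripper_force: 70.6
t 23.2 j [ 0.385 -0.069 -0.888 -0.184 -0.256  0.185] p [0.437 0.215 0.408] toolx [-0.573 -0.04  -0.819] z [ 0.817  0.058 -0.574] F [-0.022 -0.019 -1.492] g 0.413 70.59468626976013
bush [251.1701  37.0549] [251.1828  30.2216]
20 [125, 125, 124, 124, 123, 125, 124, 117, 119, 120, 121, 116, 119, 125, 118, 116, 120, 114, 117, 72, 54, 57, 74] S [12, 10, 10, 14, 13, 15, 6, 13, 6, 17, 24, 10]
26 [121, 120, 136, 160, 168, 169, 170, 172, 167, 169, 169, 166, 152, 126, 124, 126, 125, 120, 129, 128, 122, 123, 123] S [17, 23, 52, 53, 49, 45, 44, 8, 10, 12, 2, 6]
30 [117, 121, 125, 158, 164, 167, 169, 170, 169, 170, 170, 166, 154, 133, 124, 121, 126, 120, 123, 126, 122, 129, 126] S [13, 10, 45, 44, 41, 47, 35, 4, 6, 12, 10, 10]
34 [128, 129, 134, 133, 146, 171, 180, 182, 180, 176, 169, 138, 136, 131, 128, 125, 124, 130, 126, 132, 127, 126, 133] S [12, 15, 19, 11, 16, 23, 9, 6, 10, 6, 16, 13]
38 [127, 131, 133, 136, 155, 180, 179, 179, 185, 180, 171, 148, 136, 132, 128, 127, 127, 127, 120, 127, 129, 120, 126] S [16, 10, 3, 11, 12, 12, 13, 4, 14, 4, 12, 12]
44 [132, 134, 135, 140, 162, 178, 179, 179, 180, 182, 179, 153, 135, 132, 132, 131, 132, 128, 124, 127, 131, 130, 127] S [4, 13, 13, 11, 14, 19, 6, 6, 12, 8, 12, 14]
50 [128, 120, 131, 130, 159, 179, 183, 182, 181, 178, 180, 154, 129, 128, 126, 125, 123, 121, 125, 125, 123, 125, 125] S [12, 10, 10, 18, 20, 17, 12, 10, 10, 10, 15, 16]
60 [128, 123, 125, 124, 163, 177, 183, 184, 181, 182, 182, 153, 128, 127, 128, 129, 128, 143, 158, 160, 160, 161, 157] S [10, 14, 11, 14, 14, 17, 12, 10, 12, 44, 51, 54]
```

Aligned: the hole is centred on column 251 and the sheath on 251.2. The tip is inside the cone and there is no force. Continuing down slowly.

```bash
python3 -m pendant '{"translation":[[0.25,0,0.17],[0.25,0,0.17],[0.25,0,0.17],[0,0,0]],"twist":[[0,0,0],[0,0,0],[0,0,0],[0,0,0]],"gripper":[0.3,0.3,0.3,0.3]}'|sed -n 2,4p; python3 -m pendant '{"translation":[[0.25,0,0.17],[0.25,0,0.17],[0.25,0,0.17],[0,0,0]],"twist":[[0,0,0],[0,0,0],[0,0,0],[0,0,0]],"gripper":[0.3,0.3,0.3,0.3]}'|sed -n 2,4p;python3 log.py
```

```text
position: [0.4368, 0.2147, 0.3998]
tcp_rot: [3.14, 0.96, -3.072]
wrist_force: [-0.1, 0.5, -0.7]
position: [0.4367, 0.2147, 0.3907]
tcp_rot: [3.14, 0.96, -3.072]
wrist_force: [0.2, -0.5, -0.8]
t 24.25 j [ 0.385 -0.038 -0.92  -0.248 -0.256  0.185] p [0.437 0.215 0.391] toolx [-0.572 -0.04  -0.819] z [ 0.817  0.058 -0.573] F [ 0.227 -0.502 -0.819] g 0.41 70.59443235397339
```

```bash
python3 -m pendant '{"translation":[[0.41,0,0.287],[0.41,0,0.287],[0.41,0,0.287],[0.41,0,0.287],[0,0,0]],"twist":[[0,0,0],[0,0,0],[0,0,0],[0,0,0],[0,0,0]],"gripper":[0.3,0.3,0.3,0.3,0.3]}'|sed -n 2,4p; python3 -m pendant '{"translation":[[0.41,0,0.287],[0.41,0,0.287],[0.41,0,0.287],[0.41,0,0.287],[0,0,0]],"twist":[[0,0,0],[0,0,0],[0,0,0],[0,0,0],[0,0,0]],"gripper":[0.3,0.3,0.3,0.3,0.3]}'|sed -n 2,4p; python3 -m pendant '{"translation":[[0.41,0,0.287],[0.41,0,0.287],[0.41,0,0.287],[0.41,0,0.287],[0,0,0]],"twist":[[0,0,0],[0,0,0],[0,0,0],[0,0,0],[0,0,0]],"gripper":[0.3,0.3,0.3,0.3,0.3]}'|sed -n 2,4p;python3 log.py
```

```text
position: [0.4367, 0.2146, 0.3704]
tcp_rot: [3.141, 0.96, -3.072]
wrist_force: [-0.1, 0.1, -0.7]
position: [0.4367, 0.2147, 0.3504]
tcp_rot: [3.141, 0.96, -3.072]
wrist_force: [0.0, -0.6, -1.2]
position: [0.4367, 0.2147, 0.3304]
tcp_rot: [3.141, 0.96, -3.072]
wrist_force: [0.4, -0.6, -0.9]
t 26.12 j [ 0.385  0.09  -1.017 -0.472 -0.256  0.185] p [0.437 0.215 0.33 ] toolx [-0.572 -0.04  -0.819] z [ 0.817  0.058 -0.574] F [ 0.387 -0.595 -0.937] g 0.41 70.59485077857971
```

```bash
python3 -m pendant '{"translation":[[0.33,0,0.23],[0.33,0,0.23],[0.33,0,0.23],[0.33,0,0.23],[0,0,0]],"twist":[[0,0,0],[0,0,0],[0,0,0],[0,0,0],[0,0,0]],"gripper":[0.3,0.3,0.3,0.3,0.3]}'|sed -n 2,4p; python3 -m pendant '{"translation":[[0.12,0,0.086],[0.12,0,0.086],[0,0,0]],"twist":[[0,0,0],[0,0,0],[0,0,0]],"gripper":[0.3,0.3,0.3]}'|sed -n 2,4p;python3 -m pendant '{"translation":[[0.082,0,0.057],[0.082,0,0.057],[0,0,0]],"twist":[[0,0,0],[0,0,0],[0,0,0]],"gripper":[0.3,0.3,0.3]}'|sed -n 2,4p;python3 log.py
```

```text
position: [0.4367, 0.2147, 0.3144]
tcp_rot: [3.141, 0.96, -3.072]
wrist_force: [0.6, 0.6, -1.2]
position: [0.4369, 0.2147, 0.3119]
tcp_rot: [3.14, 0.961, -3.072]
wrist_force: [-0.0, -0.4, -1.9]
position: [0.4369, 0.2148, 0.3099]
tcp_rot: [3.14, 0.961, -3.072]
wrist_force: [0.1, 0.2, -0.9]
t 27.5 j [ 0.386  0.143 -1.046 -0.556 -0.256  0.185] p [0.437 0.215 0.31 ] toolx [-0.572 -0.04  -0.82 ] z [ 0.818  0.058 -0.573] F [ 0.072  0.229 -0.939] g 0.412 70.5939245223999
```

```bash
python3 -m pendant '{"translation":[[0.082,0,0.057],[0,0,0]],"twist":[[0,0,0],[0,0,0]],"gripper":[0.3,0.3]}'|sed -n 2,4p;python3 -m pendant '{"translation":[[0.082,0,0.057],[0,0,0]],"twist":[[0,0,0],[0,0,0]],"gripper":[0.3,0.3]}'|sed -n 2,4p;python3 -m pendant '{"translation":[[0.05,0,0.035],[0,0,0]],"twist":[[0,0,0],[0,0,0]],"gripper":[0.3,0.3]}'|sed -n 2,4p; python3 -m pendant '{"translation":[[0.05,0,0.035],[0,0,0]],"twist":[[0,0,0],[0,0,0]],"gripper":[0.3,0.3]}'|sed -n 2,4p
```

```text
position: [0.4368, 0.2148, 0.3089]
tcp_rot: [3.14, 0.961, -3.072]
wrist_force: [0.1, 0.1, -1.3]
position: [0.4368, 0.2148, 0.3079]
tcp_rot: [3.14, 0.961, -3.072]
wrist_force: [-0.2, -0.0, -1.1]
position: [0.4369, 0.2148, 0.3073]
tcp_rot: [3.14, 0.961, -3.072]
wrist_force: [-0.1, -0.7, -1.9]
position: [0.4368, 0.2148, 0.3067]
tcp_rot: [3.14, 0.961, -3.072]
wrist_force: [-0.2, -0.2, -1.0]
```

```bash
python3 -m pendant '{"translation":[[0.05,0,0.035],[0,0,0]],"twist":[[0,0,0],[0,0,0]],"gripper":[0.3,0.3]}'|sed -n 2,4p;python3 -m pendant '{"translation":[[0.05,0,0.035],[0,0,0]],"twist":[[0,0,0],[0,0,0]],"gripper":[0.3,0.3]}'|sed -n 2,4p;python3 -m pendant '{"translation":[[0.05,0,0.035],[0,0,0]],"twist":[[0,0,0],[0,0,0]],"gripper":[0.3,0.3]}'|sed -n 2,4p; python3 log.py
```

```text
position: [0.437, 0.2148, 0.3064]
tcp_rot: [3.14, 0.962, -3.073]
wrist_force: [-1.5, -1.2, 1.9]
position: [0.4372, 0.2149, 0.3062]
tcp_rot: [3.139, 0.963, -3.073]
wrist_force: [-3.6, -1.4, 6.3]
position: [0.4374, 0.2149, 0.306]
tcp_rot: [3.139, 0.964, -3.074]
wrist_force: [-4.3, -1.6, 8.8]
t 29.25 j [ 0.386  0.156 -1.052 -0.577 -0.257  0.185] p [0.437 0.215 0.306] toolx [-0.569 -0.039 -0.821] z [ 0.819  0.058 -0.57 ] F [-4.331 -1.62   8.845] g 0.414 71.73383831977844
```

Flange contact at TCP z 0.306, the expected height, with only about 9 N. Opening slowly, with no other motion.

```bash
python3 -m pendant '{"translation":[[0,0,0],[0,0,0],[0,0,0],[0,0,0],[0,0,0],[0,0,0],[0,0,0],[0,0,0],[0,0,0],[0,0,0]],"twist":[[0,0,0],[0,0,0],[0,0,0],[0,0,0],[0,0,0],[0,0,0],[0,0,0],[0,0,0],[0,0,0],[0,0,0]],"gripper":[0.4,0.42,0.44,0.46,0.5,0.6,0.75,0.9,1,1]}' 30;python3 log.py
python3 - <<'E'
from bush import *
c=calibration("wrist");im=capture("wrist")[...,::-1];cv2.imwrite("pics/r1w.png",im)
np.set_printoptions(precision=3,suppress=True)
for t in(.006,.03,.07):print(t,proj(c,(.5707,.2208,.164+t)))
E
```

```text
time_s: 30.5
position: [0.4369, 0.2148, 0.3049]
tcp_rot: [3.14, 0.961, -3.072]
wrist_force: [-0.5, -1.1, -0.1]
grip_width: 0.999
gripper_force: 0.0
t 30.5 j [ 0.386  0.157 -1.053 -0.576 -0.256  0.185] p [0.437 0.215 0.305] toolx [-0.572 -0.04  -0.82 ] z [ 0.818  0.058 -0.573] F [-0.509 -1.094 -0.074] g 0.999 0.0
0.006 [250.488 185.757]
0.03 [250.418 226.026]
0.07 [250.289 300.931]
```

```bash
python3 -m pendant '{"translation":[[0,0,-1],[0,0,-2],[0,0,-3],[0,0,-3],[0,0,-3],[0,0,-3],[-3,0,-2],[-3,0,-2],[0,0,0],[0,0,0]],"twist":[[0,0,0],[0,0,0],[0,0,0],[0,0,0],[0,0,0],[0,0,0],[0,0,0],[0,0,0],[0,0,0],[0,0,0]],"gripper":[1,1,1,1,1,1,1,1,1,1]}';python3 log.py
python3 - <<'E'
from bush import *
np.set_printoptions(precision=2,suppress=True)
B=(.5707,.2208)
for n in("scene","top"):
    c=calibration(n);im=capture(n)[...,::-1];cv2.imwrite(f"pics/f_{n}.png",im);ref=cv2.imread(f"pics/{n}0.png")
    d=(cv2.absdiff(im,ref).max(2)>25).astype(np.uint8);u,v=proj(c,(*B,.20)).astype(int);k=30;r=d[v-k:v+k,u-k:u+k]
    N,l,s,ce=cv2.connectedComponentsWithStats(r);i=1+s[1:,4].argmax();print(n,"new blob",s[i],ce[i]+[u-k,v-k],"offset",u-k,v-k)
    for t in(0,.006,.03,.07):print(t,proj(c,(*B,.164+t)))
    print("corners top",[proj(c,(B[0]+.018*a,B[1]+.018*b,.234)).round(0).tolist() for a,b in((1,1),(1,-1),(-1,1),(-1,-1))])
    if n=="scene":
        for q in range(v-k,v+k,3):print(q,"".join("#" if x else "." for x in d[q,u-k:u+k]))
E
```

```text
time_s: 31.8
position: [0.3152, 0.2058, 0.4624]
tcp_rot: [3.14, 0.96, -3.072]
wrist_force: [-0.0, 0.4, -1.2]
grip_width: 1.003
gripper_force: 0.0
t 31.8 j [ 0.53  -0.381 -0.927  0.117 -0.371  0.277] p [0.315 0.206 0.462] toolx [-0.572 -0.04  -0.819] z [ 0.817  0.058 -0.573] F [-0.043  0.366 -1.224] g 1.003 0.0
scene new blob [26 18 13  8 63] [326.6  169.92] offset 295 149
0 [324.53 187.89]
0.006 [324.77 186.59]
0.03 [325.74 181.32]
0.07 [327.43 172.2 ]
corners top [[335.0, 176.0], [323.0, 178.0], [332.0, 167.0], [320.0, 168.0]]
149 ............................................................
152 ............................................................
155 ............................................................
158 ............................................................
161 ............................................................
164 ............................................................
167 ..................................####......................
170 ..........................###.#########.....................
173 ...........................####...........
[... 253 characters left out ...]
.........................
188 ............................................................
191 ............................................................
194 ............................................................
197 ............................................................
200 ............................................................
203 ............................................................
206 ............................................................
top new blob [24 27 12  8 61] [184.75 182.8 ] offset 155 152
0 [187.51 184.  ]
0.006 [187.24 183.68]
0.03 [186.14 182.39]
0.07 [184.22 180.14]
corners top [[179.0, 175.0], [190.0, 175.0], [179.0, 186.0], [190.0, 185.0]]
```

In both fixed views the head stands where a seated thermocouple should: scene head top rows 167–174, cols 321–333; top blob (184.8,182.8). I'll do a last numeric check of height and uprightness via the gland in the wrist picture, plus a bystander check.

Run:
```python
from bush import *
np.set_printoptions(precision=4,suppress=True)
c=calibration("wrist");im=capture("wrist")[...,::-1];cv2.imwrite("pics/f_w.png",im)
a=np.radians(3.9);U=np.array([np.cos(a),np.sin(a),0]);B=np.array([.5707,.2208,.164]);G=B+[0,0,.05]-.03*U
u,v=proj(c,G).astype(int);g=cv2.cvtColor(im,cv2.COLOR_BGR2GRAY);print("gland pred",proj(c,G),"neck",proj(c,B+[0,0,.015]),"flange",proj(c,B),"top",proj(c,B+[0,0,.07]))
n,l,s,ce=cv2.connectedComponentsWithStats((g[v-30:v+30,u-30:u+30]<55).astype(np.uint8));print([(s[i,4],ce[i]+[u-30,v-30]) for i in range(1,n) if s[i,4]>10])
for n in("scene","top"):
    d=(cv2.absdiff(cv2.imread(f"pics/f_{n}.png"),cv2.imread(f"pics/{n}0.png")).max(2)>30).astype(np.uint8)
    cc=calibration(n)
    for nm,P in(("cup_mid",(.70,.0176,.05)),("bowl",(.537,-.481,.03)),("short",(.6735,-.256,.025)),("prop",(.565,-.217,.04))):
        x,y=proj(cc,P).astype(int);print(n,nm,d[y-12:y+12,x-12:x+12].sum())
# vertical edges of the head vs row -> uprightness
v0,v1=proj(c,B+[0,0,.065])[1],proj(c,B+[0,0,.035])[1];e=cv2.Sobel(cv2.GaussianBlur(g,(3,3),0),cv2.CV_32F,1,0)
for r in np.linspace(min(v0,v1),max(v0,v1),5).astype(int):print(r,g[r,u-26:u+27:2].tolist())
```

```text
gland pred [252.2998 107.4741] neck [252.3791  95.6611] flange [252.3896  84.6147] top [252.3382 138.7312]
[(np.int32(36), array([253.5, 106. ]))]
scene cup_mid 0
scene bowl 0
scene short 0
scene prop 2
top cup_mid 0
top bowl 0
top short 0
top prop 71
110 [145, 146, 144, 138, 145, 149, 151, 162, 158, 161, 158, 134, 117, 86, 80, 108, 131, 139, 163, 162, 163, 158, 148, 144, 146, 148, 141]
116 [146, 149, 150, 145, 147, 147, 161, 162, 167, 162, 164, 156, 127, 121, 120, 127, 143, 163, 164, 162, 163, 157, 150, 143, 144, 148, 144]
122 [145, 148, 145, 145, 145, 145, 133, 146, 145, 148, 145, 145, 147, 142, 145, 148, 150, 148, 144, 144, 145, 138, 141, 149, 146, 146, 144]
128 [125, 118, 122, 114, 119, 135, 161, 166, 165, 166, 164, 164, 166, 167, 166, 161, 169, 162, 165, 164, 168, 163, 165, 164, 162, 167, 132]
134 [109, 115, 116, 114, 114, 159, 253, 254, 249, 221, 247, 253, 252, 251, 250, 251, 249, 250, 249, 249, 249, 249, 197, 118, 116, 115, 116]
```

The gland is within 1.5 px (about 1 mm) of where a seated, upright thermocouple puts it. The cup in reach (cup_mid), the bowl and the spare prop show no change, and the robot is clear.

```bash
python3 -c "
from workcell import hand_in;print(hand_in())"
```

```text
the job is handed in; nothing more can be done
None
```

The thermocouple is in the port: I lowered it in the grip until the flange met the bush at about 9 N, let go, and handed the job in at about 32 s; it measured upright at the seated height, and cup_mid, the bowl and the short prop were unmoved (cup_side was never approached or checked).

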